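# Load the tube incubator, lower its heavy hood, set the dial and cover it

### The arm

A 7-joint arm with a two-finger parallel gripper is mounted at the origin on a cart in front of the work surface, level with it; the furniture and walls round the work are solid. World frame = base frame: x ahead of the robot, y to its left, z up, the work surface at z = 0. Lengths are in m, angles in rad, forces in N, time in s.
With the tool pointing down it reaches from about 0.4 to 0.85 m from the base axis. Payload 4.5 kg.
Tool frame: the origin (TCP) lies on the centre line of the jaws, within the pads' length; the fingertips stand 14 mm ahead of it and the grasp point (between the pads) lies 5 mm behind it (r.tcp_to_tips is the z of the fingertips in the tool frame, in m); z points along the fingers, y is the direction in which the jaws open and shut (so a half turn about z gives the same grasp; the last joint's range is limited). The gripper opens to 88 mm and grips with 3 to 60 N. Pads are 18 mm wide; open, the fingers measure 123 mm over their backs; the gripper's body (75 mm by 187 mm) begins 45 mm behind the grasp point.
Start: joints at [-1.146, 0.689, -0.195, 1.565, 0.157, 0.902, -0.215], TCP at [0.238, 0.578, 0.253] pointing down, gripper open.
Joint ranges: [-3.01, 3.01], [-0.46, 2.08], [-1.47, 1.51], [0.13, 2.56], [-1, 4.14], [0.04, 2.09], [-2.66, 2.66]. Speed limits (rad/s): [2.57, 2.57, 3.14, 3.14, 3.14, 3.14, 3.14].

### API

Orientations are given as a unit quaternion [x, y, z, w].
In Python, from plant import r, viewer gives the robot as it stands.
- The arm moves only by the shell command python3 -m inch 'ROWS' [FORCE]. ROWS is JSON, a list of rows, each a list of 3 entries, a list of its own where there are three numbers: the closure, from 0 (fully open) to 1 (shut), then the shift along the tool's x, y, z in cm, then the turn about the tool's z in degrees. In form: [[fingers, [x, y, z], yaw], ...]. A call has 1 to 20 rows; each row is the pose to reach, as a shift and turn from the pose commanded when the call began, along the tool's axes at that moment; what a row does not reach only later rows make up. A row lasts 1/10 s, in which the tool goes at most 50 mm and 8.59 degrees, less where a joint would pass 70% of its speed; a pose out of reach is approached as far as the arm can. A call with a gripper value outside its range is refused whole. The fingers move at their own pace and stop on an object; FORCE is the grip in N (left out, the last holds). Time passes only in rows, so rows that repeat a pose let the fingers close. It gives the time, the measured TCP pose, the force and the opening at its end, in the units of the state.
- r.get_state(): the state, without advancing time (a new reading comes with each control period).
- viewer.snapshot(name): name is "scene" or "top" or "wrist"; returns the picture (384x512x3 uint8, red, green, blue); there is no depth.
- viewer.camera_params(name): a dict with "intrinsics" (3x3 intrinsics, pixels), "world_to_cam" (4x4, takes a point from world to camera coordinates). Camera axes: x right, y up, looking along -z (the intrinsics and any distortion apply to the point x, -y, -z); pixel columns grow to the right and rows downward; lengths in m; the calibration is good to about 2 mm. A picture is of the moment at which its call begins: read the wrist's pose just before it. camera_params takes no time and is no camera call; for the wrist camera it gives the pose at the moment of the call.
- r.finish_job(): hands the job in, once; it reports no verdict.
Trained networks look in the newest picture that a camera, given by its name, has taken for a name from the list of things; names that differ only in an ending like _2 or _b are one class to them, and where a whole thing is asked for, a point or a joint stands for the part that bears it (a point fixed in the world has none). Each returns a list of dicts, best first, with "p" (0 to 1); they miss things now and then, are a little off and sometimes report something else, mostly with a low value. They report only what shows in the picture. A call takes as long as a camera call.
- viewer.outline_of(camera, name): "pixels" (384x512 bool, what is visible of it) and "bbox" ([left, top, width, height] in pixels, round what is visible of it).
The state is a dict: "clock": time; "q": joint angles; "qd": joint speeds; "joint_torque": joint torques, N m; "tool_pos": TCP position; "eef_rot": TCP orientation; "contact_force": force on the tool from outside, world axes, zero at the start; "moment": the same for the moment, N m; "opening": opening from 0.0 (shut) to 1.0 (fully open).
Only numpy, scipy, OpenCV 4.12 (cv2) and the standard library are available. Lean on these libraries where they do the work, as an engineer would, in place of code of your own. Each camera call takes 0.05 s, during which the arm holds its last target.

### The job

Start a run of the tube incubator: lay every thick 50 ml tube from the bench down flat in a groove of its chamber (any groove, one tube to a groove, leave the thin tubes alone), then push the heavy hood all the way down over them without letting it slam. Then turn the dial until its pointer line meets the white mark on the ring round it, and last of all close the clear cover over the dial.

Things in the scene. Friction and masses are not known exactly. Their poses are not given: they have to be found in the camera images.
- incubator: low white bench machine, fixed. Origin on the bench under the chamber's centre; x axis from its front to its rear (away from the robot, turned 5 to 15 degrees clockwise), y to its left, z up. Body: x = -85 to 115 mm, y = -219 to 127 mm, top 45 mm above the bench. Chamber at y = -121 to 121 mm under the hood; control deck with the dial at y = -219 to -127 mm
- chamber (a point): centre of the chamber's floor, 45 mm above the bench. Inside: x +-72 mm, y +-121 mm; rim 13 mm above the floor. Four grooves run along x, centre lines at y = -81, -27, 27, 81 mm. Roof-shaped ridges between them are 10 mm high, 20 mm wide at the foot, only at x = -59 to -29 and 29 to 59 mm: the middle is free for fingers. A tube lies on the floor in a groove, central in x
- hood (a joint): hinge angle of the heavy hood, rad: 0 closed (flat on the rim), grows as it opens; 1.45 to 1.65 at the start, stop at 1.75. About 1.2 kg; its friction hinge (1.3 N m) holds it at any angle, so it moves only while pushed (up to about 10 N near its front edge)
- hood_hinge (a point): mid-point of the hood's hinge axis, 85 mm behind the chamber's centre, 58 mm above the bench; the axis is parallel to the machine's y. The hood is a white shell with a clear top: closed, it reaches 165 mm forward of the axis, 127 mm to either side and 45 mm up. The point's frame turns with the hood
- hood_edge (a point): where to push the hood: middle of its outer top face near the front edge, 150 mm from the hinge axis and 45 mm above the rim plane in the hood's own frame. With the hood open this face looks to the rear, so the push comes over it from behind, then downwards. A 14 mm black lip sticks out of its front wall
- dial (a joint): angle of the knob, rad; grows clockwise seen from above; 0 when its pointer line points to the machine's front (-x). -0.7 to -0.4 at the start, stops at -1.5 and 1.5. Turns with light friction (0.03 N m) and stays where it is left
- dial_grip (a point): point on the knob's vertical axis at the height to grip, 79.5 mm above the bench; 5 mm in front of and 173 mm to the right of the chamber's centre. The grip is an upright wing 46 mm long (along the pointer line), 13 mm thick, 60 to 90 mm above the bench, on a grey skirt 51 mm across
- dial_pointer (a point): point 31 mm from the knob's axis in the direction of the pointer line (white, on top of the wing and down its pointing end), just above the ring
- dial_mark (a point): the white mark on the black ring (72 mm across, stays put) round the knob, 31 mm from its axis. From start to start it stands 0.3 to 0.75 rad clockwise of the machine's front direction. The dial is set when dial_pointer stands at dial_mark
- dial_cover (a joint): hinge angle of the clear dial cover, rad: 0 closed over the dial, grows as it opens; 1.65 to 1.8 at the start, stop at 1.9. 80 g; its hinge (0.08 N m) holds it at any angle
- cover_hinge (a point): mid-point of the cover's hinge axis, 65 mm behind the knob's axis, 47 mm above the bench, parallel to the machine's y. The cover is a clear shell 84 mm wide; closed, it reaches 108 mm forward of the axis and 52 mm up. The point's frame turns with the cover
- cover_edge (a point): where to push the cover: middle of its outer top face near the front edge, 98 mm from the hinge axis and 52 mm above the rim plane in the cover's own frame. With the cover open this face looks to the rear
- tube_a_center (a point): one of up to four thick 50 ml screw-cap tubes (may be absent), lying: 114 mm long, body 28 to 31 mm across, cap 33 mm across, 20 g. The point is on its axis half-way along, 15.5 mm above what it lies on; its y axis runs along the tube to the cap; a square collar, 32 mm wide and 36 to 44 mm from the centre, stops it rolling
- tube_b_center (a point): one of up to four thick 50 ml screw-cap tubes (may be absent), lying: 114 mm long, body 28 to 31 mm across, cap 33 mm across, 20 g. The point is on its axis half-way along, 15.5 mm above what it lies on; its y axis runs along the tube to the cap; a square collar, 32 mm wide and 36 to 44 mm from the centre, stops it rolling
- tube_c_center (a point): one of up to four thick 50 ml screw-cap tubes (may be absent), lying: 114 mm long, body 28 to 31 mm across, cap 33 mm across, 20 g. The point is on its axis half-way along, 15.5 mm above what it lies on; its y axis runs along the tube to the cap; a square collar, 32 mm wide and 36 to 44 mm from the centre, stops it rolling
- tube_d_center (a point): one of up to four thick 50 ml screw-cap tubes (may be absent), lying: 114 mm long, body 28 to 31 mm across, cap 33 mm across, 20 g. The point is on its axis half-way along, 15.5 mm above what it lies on; its y axis runs along the tube to the cap; a square collar, 32 mm wide and 36 to 44 mm from the centre, stops it rolling
- thin_a_center (a point): thin 15 ml tube, 118 mm long and 16 to 20 mm across, lying; point at its centre. It is not part of the load: leave it where it lies
- thin_b_center (a point): thin 15 ml tube, 118 mm long and 16 to 20 mm across, lying; point at its centre. It is not part of the load: leave it where it lies

How it is judged:
By the outcome, as a careful person would: the job done as asked, in the order asked, and still so for the second after the job is handed in, with the robot touching nothing.
Of tube_a, tube_b, tube_c, tube_d only 2 to 4 are there at a start; the rules pass over those that are not, and their reading is None.
At some moment in a run one of tube_d may be knocked a few centimetres aside while the robot is not near it.
Once in a run the grip may slacken for a moment while it holds something.
It also fails if it takes over 210 s, if anything falls off the work surface, if the arm or the gripper's body presses on something with over 40 N, if the wrist force passes 120 N, or if a joint passes its speed limit or range.

## Working session

There is one attempt and no reset: what is moved stays moved. The work goes in short steps, Python scripts to look and compute and a shell command to move; the robot and the scene stay as the last step left them, time stands still between calls to the robot, and variables do not carry over. Pictures are saved under pics/ and viewed, and the job is handed in when it is done.

```bash
ls; mkdir -p pics; python3 - <<'E'
from plant import r, viewer
import cv2
s=r.get_state(); print(s)
for n in ("scene","top","wrist"):
    im=viewer.snapshot(n); cv2.imwrite(f"pics/{n}0.png",im[:,:,::-1])
    c=viewer.camera_params(n); print(n,c)
E
```

```text
pics
{'clock': 0.0, 'q': array([-1.1461904 ,  0.68995735, -0.19452968,  1.5663505 ,  0.1573125 ,
        0.9025052 , -0.21509386]), 'qd': array([ 0.00032879, -0.00080444, -0.000297  , -0.00127001, -0.00100466,
       -0.00051805, -0.00293623]), 'joint_torque': array([ 8.67024446e-04, -5.27557397e+01, -1.26715131e+00, -1.53438538e+01,
       -5.28113788e-02,  6.43694933e-03,  1.73166095e-04]), 'tool_pos': array([0.23789074, 0.57729474, 0.25192531]), 'eef_rot': array([ 1.94107220e-01,  9.80979894e-01, -9.06480545e-04, -1.09804311e-04]), 'contact_force': array([ 0.15570881,  0.27843052, -0.26820146]), 'moment': array([-0.0420158 ,  0.02110809, -0.00053845]), 'opening': 0.9984391294392689}
scene {'intrinsics': array([[416.60082211,   0.        , 251.58166878],
       [  0.        , 416.60082211, 188.79037996],
       [  0.        ,   0.        ,   1.        ]]), 'world_to_cam': array([[ 0.60646553, -0.79490065,  0.01823515, -0.4306824 ],
       [ 0.5706934 ,  0.45114765,  0.68613034, -0.2734554 ],
       [-0.5536322 , -0.40570772,  0.72725005, -0.97246409],
       [ 0.        ,  0.      
[... 206 characters left out ...]
 'world_to_cam': array([[-0.04819049, -0.99881958, -0.00609273, -0.13554352],
       [ 0.97604251, -0.04838554,  0.21213169, -0.48303927],
       [-0.21217608,  0.00427597,  0.9772221 , -0.84749934],
       [ 0.        ,  0.        ,  0.        ,  1.        ]])}
wrist {'intrinsics': array([[268.60116839,   0.        , 257.39451497],
       [  0.        , 268.60116839, 191.59633538],
       [  0.        ,   0.        ,   1.        ]]), 'world_to_cam': array([[ 0.38020951,  0.92489968, -0.00114362, -0.62389311],
       [-0.89294747,  0.36675177, -0.26103247,  0.03713131],
       [-0.24100943,  0.10026822,  0.96532934, -0.38948551],
       [ 0.        ,  0.        ,  0.        ,  1.        ]])}
```

View pics/scene0.png

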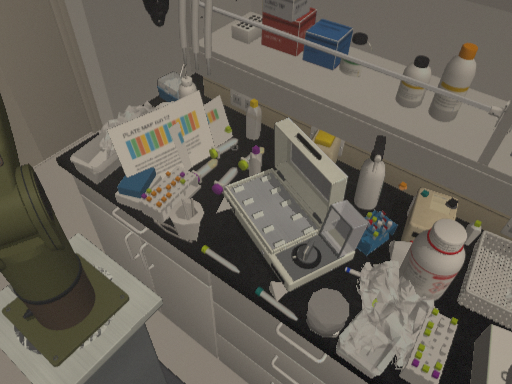

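View pics/top0.png

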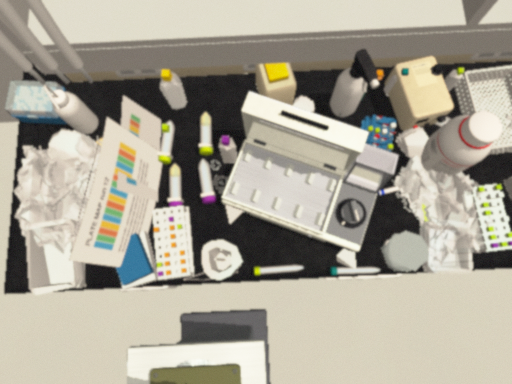

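View pics/wrist0.png

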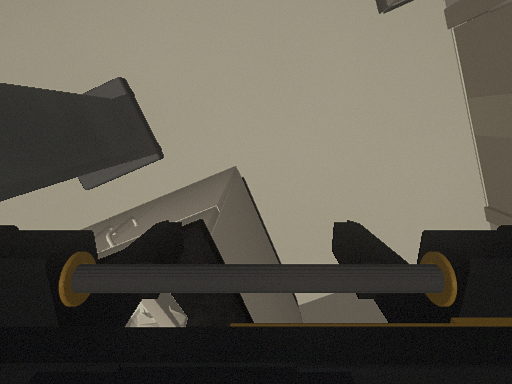

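The top view shows four thick tubes at about (165,142), (206,133), (175,185) and (206,180). The thin tubes are at (278,270) and (355,270), the hood is open and the dial is at (351,213).

```bash
cat > h.py <<'E'
from plant import r, viewer
import numpy as np, cv2
from scipy.spatial.transform import Rotation as R
def proj(c,P):
    P=np.atleast_2d(P); M=c["world_to_cam"]; q=P@M[:3,:3].T+M[:3,3]
    q=q*[1,-1,-1]; u=q@c["intrinsics"].T; return u[:,:2]/u[:,2:]
def ray(c,uv):
    M=c["world_to_cam"]; d=np.linalg.inv(c["intrinsics"])@[uv[0],uv[1],1.]; d=d*[1,-1,-1]
    Rm=M[:3,:3]; return -Rm.T@M[:3,3], Rm.T@d
def onz(c,uv,z):
    o,d=ray(c,uv); return o+d*(z-o[2])/d[2]
def save(im,n,k=1):
    cv2.imwrite(f"pics/{n}.png",cv2.resize(im[:,:,::-1],None,fx=k,fy=k,interpolation=cv2.INTER_CUBIC) if k!=1 else im[:,:,::-1])
E
python3 - <<'E'
from h import *
import pickle
out={}
for cam in ("top","scene"):
    im=viewer.snapshot(cam); c=viewer.camera_params(cam)
    for n in ("tube_a_center","thin_a_center","dial","dial_cover","hood","dial_mark","dial_pointer","incubator"):
        try: L=viewer.outline_of(cam,n)
        except Exception as e: print(n,e); continue
        out[cam,n]=L
        for o in L:
            px=np.argwhere(o["pixels"])[:,::-1]
            m=px.mean(0); ev=np.linalg.svd(px-m,full_matrices=False)[2][0] if len(px)>2 else None
            print(cam,n,round(o["p"],2),o["bbox"],m.round(1),ev, onz(c,m,0.0155).round(3))
pickle.dump(out,open("o.pkl","wb"))
im=viewer.snapshot("top"); save(im[40:300,100:420],"topc",2.4)
E
```

```text
top tube_a_center 0.61 [168.6, 163.7, 13.4, 40.8] [175.  186.1] [0.03044821 0.99953635] [0.528 0.043 0.015]
top thin_a_center 0.77 [329.1, 265.4, 49.6, 11.9] [355.  270.1] [-0.99940261  0.03456051] [ 0.3   -0.385  0.015]
top thin_a_center 0.7 [260.1, 269.4, 42.8, 6.4] [278.6 269.4] [-0.99747616  0.07100217] [ 0.311 -0.204  0.015]
top dial 0.79 [341.7, 200.1, 21.7, 25.4] [351.6 212.3] [0.46139116 0.88719682] [ 0.44  -0.391  0.015]
top dial_cover 0.7 [344.7, 144.2, 53.9, 49.5] [372.6 167.9] [ 0.77876022 -0.6273217 ] [ 0.55  -0.455  0.015]
top dial_cover 0.66 [242.8, 89.8, 124.1, 80.9] [302.  131.4] [0.94538249 0.32596311] [ 0.657 -0.285  0.015]
top hood 0.42 [341.2, 200.7, 22.5, 25.1] [351.5 211.9] [0.95739858 0.28876972] [ 0.441 -0.39   0.015]
top dial_mark 0.76 [334.4, 193.8, 32.2, 34.6] [349.6 214.2] [-0.98375041 -0.17954143] [ 0.435 -0.385  0.015]
top dial_pointer 0.83 [340.6, 197.9, 20.9, 27.1] [351.6 212.2] [0.5840872  0.81169092] [ 0.44  -0.391  0.015]
top incubator 0.67 [220.9, 93.6, 179.7, 154.4] [306.8 172.3] [0.89281255 0.45042842] [ 0.547 -0.289  0.015]
top incubator 0.62 [
[... 819 characters left out ...]
2268  0.96860041] [ 0.463 -0.365  0.016]
scene dial_cover 0.56 [318.5, 198.2, 52.4, 62.6] [343.1 227.2] [-0.0877487   0.99614264] [ 0.594 -0.4    0.015]
scene hood 0.63 [270.6, 118.1, 76.0, 100.8] [307.5 168. ] [0.57202309 0.82023752] [ 0.731 -0.2    0.016]
scene dial_mark 0.8 [294.6, 246.2, 27.6, 23.6] [306.  260.4] [0.99036453 0.13848504] [ 0.442 -0.377  0.015]
scene dial_mark 0.56 [271.7, 117.0, 75.4, 103.0] [307.3 167.6] [0.58271215 0.81267863] [ 0.732 -0.199  0.015]
scene dial_pointer 0.58 [299.5, 239.9, 17.5, 22.4] [306.5 252.7] [-0.41231917  0.91103946] [ 0.462 -0.366  0.015]
scene incubator 0.89 [224.4, 117.4, 144.6, 171.7] [297.8 209.4] [0.26630687 0.9638883 ] [ 0.572 -0.269  0.015]
```

View pics/topc.png

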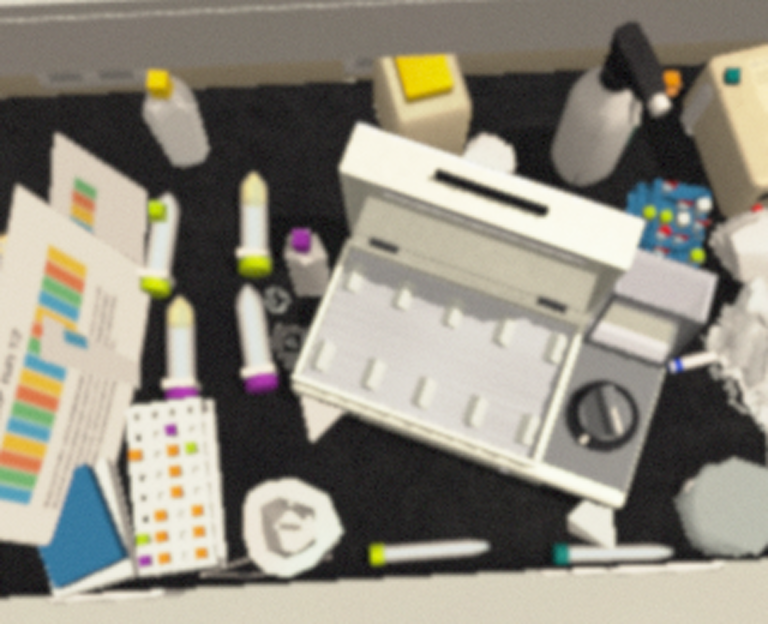

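```bash
cat >> h.py <<'E'
def go(p,th=None,st=None):
    """delta rows for target TCP p, with tool-y axis world angle th (deg, mod 180), tool down"""
    s=st or r.get_state(); Rm=R.from_quat(s["eef_rot"]); 
    d=Rm.inv().apply(np.array(p)-s["tool_pos"])*100
    out=[round(float(v),2) for v in d]
    y=Rm.as_matrix()[:,1]; cur=np.degrees(np.arctan2(y[1],y[0])); yaw=0
    if th is not None:
        # rotation about tool z (down): +yaw turns world angle negative
        yaw=-((th-cur+90)%180-90)
    print("pos",s["tool_pos"].round(4),"ytool",round(cur,1),"q",s["q"].round(2),"clk",round(s["clock"],2)); print("shift",out,"yaw",round(yaw,1)," alt",round(yaw-180*np.sign(yaw),1),"rows>=",int(max(np.linalg.norm(d)/5,abs(yaw)/8.59))+1)
E
python3 - <<'E'
from h import *
s=r.get_state(); Rm=R.from_quat(s["eef_rot"]).as_matrix(); print(Rm.round(3))
c=viewer.camera_params("wrist"); M=c["world_to_cam"]; cp=-M[:3,:3].T@M[:3,3]; print("cam in tool",(Rm.T@(cp-s["tool_pos"])).round(3), (Rm.T@M[:3,:3].T).round(3))
# rough tubes
c=viewer.camera_params("top")
for a,b in (((155,285),(168,200)),((254,265),(254,175)),((182,393),(180,298)),((262,382),(247,288))):
    A=onz(c,np.array(a)/2.4+[100,40],.0155);B=onz(c,np.array(b)/2.4+[100,40],.0155); print(A.round(3),B.round(3),((A+B)/2).round(3),np.linalg.norm(A-B).round(3))
go([0.50,0.0,0.36],90)
E
```

```text
[[-0.925  0.381  0.   ]
 [ 0.381  0.925  0.   ]
 [ 0.     0.    -1.   ]]
cam in tool [ 0.066 -0.    -0.133] [[ 0.001  0.965  0.261]
 [ 1.    -0.001 -0.   ]
 [-0.     0.261 -0.965]]
[0.601 0.069 0.015] [0.696 0.055 0.015] [0.648 0.062 0.015] 0.097
[ 0.618 -0.036  0.015] [ 0.721 -0.038  0.015] [ 0.669 -0.037  0.015] 0.103
[0.483 0.04  0.015] [0.585 0.042 0.015] [0.534 0.041 0.015] 0.102
[ 0.49  -0.042  0.015] [ 0.592 -0.029  0.015] [ 0.541 -0.035  0.015] 0.103
pos [0.2381 0.5779 0.2528] ytool 67.6 q [-1.15  0.69 -0.19  1.57  0.16  0.9  -0.22] clk 1.1
shift [-46.23, -43.46, -10.73] yaw -22.4  alt 157.6 rows>= 13
```

```bash
python3 -m inch '[[0.3,[0,0,-10.7],0],[0.3,[0,0,-10.7],0],[0.3,[0,0,-10.7],0],[0.3,[-46.2,-43.5,-10.7],-22.4],[0.3,[-46.2,-43.5,-10.7],-22.4],[0.3,[-46.2,-43.5,-10.7],-22.4],[0.3,[-46.2,-43.5,-10.7],-22.4],[0.3,[-46.2,-43.5,-10.7],-22.4],[0.3,[-46.2,-43.5,-10.7],-22.4],[0.3,[-46.2,-43.5,-10.7],-22.4],[0.3,[-46.2,-43.5,-10.7],-22.4],[0.3,[-46.2,-43.5,-10.7],-22.4],[0.3,[-46.2,-43.5,-10.7],-22.4],[0.3,[-46.2,-43.5,-10.7],-22.4],[0.3,[-46.2,-43.5,-10.7],-22.4],[0.3,[-46.2,-43.5,-10.7],-22.4],[0.3,[-46.2,-43.5,-10.7],-22.4],[0.3,[-46.2,-43.5,-10.7],-22.4],[0.3,[-46.2,-43.5,-10.7],-22.4]]' 15
cat > look.py <<'E'
import sys,pickle
from h import *
tag=sys.argv[1]
st=r.get_state(); c=viewer.camera_params("wrist"); im=viewer.snapshot("wrist"); save(im,tag,1.5)
pickle.dump((st,c,im),open(f"{tag}.pkl","wb"))
print(st["tool_pos"].round(4),st["clock"],st["opening"])
for n in sys.argv[2:]:
    for o in viewer.outline_of("wrist",n):
        px=np.argwhere(o["pixels"])[:,::-1]; m=px.mean(0); ev=np.linalg.svd(px-m,full_matrices=False)[2][0]
        W=onz(c,m,.0155); W2=onz(c,m+ev*10,.0155)-W
        print(n,round(o["p"],2),np.round(o["bbox"]).astype(int),m.round(1),"z.0155:",W.round(3),"ang",round(float(np.degrees(np.arctan2(W2[1],W2[0]))),1))
E
python3 look.py w1 tube_a_center
```

```text
clock: 3.0
tool_pos: [0.499, 0.0012, 0.3596]
eef_rot: [-0.001, 1.0, 0.0, -0.0]
contact_force: [-0.6, 1.0, 1.3]
opening: 0.701
[0.499  0.0012 0.3596] 3.0 0.7007209931292279
```

View pics/w1.png

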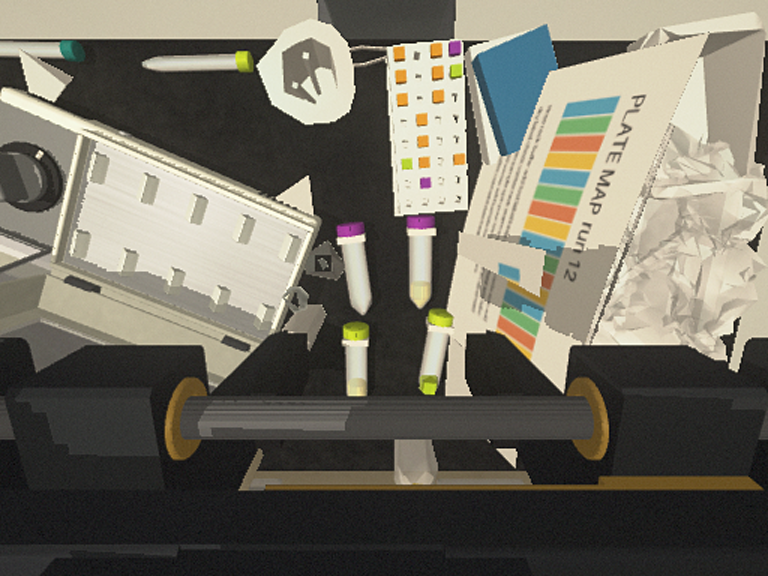

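The image is turned, with the robot side at the top. Four thick tubes lie at (355,268), (420,258), (356,360) and (433,350). I'll take a second view farther forward.

```bash
python3 -m inch '[[0.3,[-9,0,3],0],[0.3,[-9,0,3],0],[0.3,[-9,0,3],0],[0.3,[-9,0,3],0],[0.3,[-9,0,3],0]]'
python3 look.py w2 tube_a_center
```

```text
clock: 3.6
tool_pos: [0.5886, 0.0006, 0.3302]
eef_rot: [-0.001, 1.0, 0.0, -0.0]
contact_force: [-0.5, 0.2, 0.4]
opening: 0.696
[0.5886 0.0006 0.3302] 3.6 0.6964548850117761
tube_a_center 0.84 [271  86  26  75] [283.4 119.1] z.0155: [0.522 0.042 0.016] ang 0.2
```

View pics/w2.png

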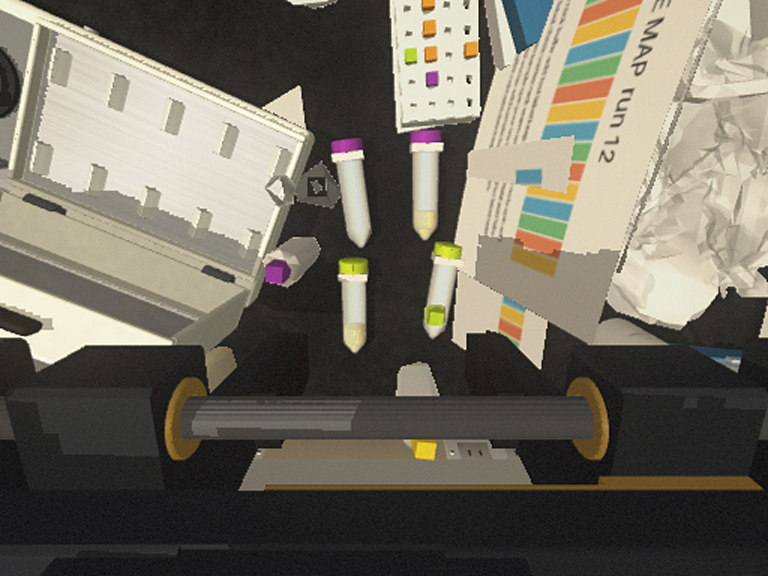

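```bash
python3 - <<'E'
from h import *
import pickle
s2,c2,im=pickle.load(open("w2.pkl","rb")); save(im[60:250,160:350],"z2",3.1)
s1,c1,_=pickle.load(open("w1.pkl","rb"))
def tri(u1,u2):
    o1,d1=ray(c1,np.array(u1)/1.5);o2,d2=ray(c2,np.array(u2)/1.5)
    A=np.stack([d1,-d2],1);t=np.linalg.lstsq(A,o2-o1,rcond=None)[0]; p=o1+d1*t[0];q=o2+d2*t[1]; return ((p+q)/2).round(4),np.linalg.norm(p-q).round(4)
for n,a,b in (("Acap",(351,226),(347,142)),("Atip",(365,312),(361,246)),("Bcap",(421,217),(426,132)),("Btip",(420,306),(426,239)),("Ccap",(355,325),(353,261)),("Dcap",(440,313),(449,244))): print(n,*tri(a,b))
for n,a,b in (("A",(347,142),(361,246)),("B",(426,132),(426,239)),("C",(353,261),(355,352)),("D",(449,244),(433,337))):
    p=onz(c2,np.array(a)/1.5,.02);q=onz(c2,np.array(b)/1.5,.0155);d=p-q
    print(n,p.round(3),q.round(3),((p+q)/2).round(4),np.linalg.norm(d[:2]).round(3),"ang",np.degrees(np.arctan2(d[1],d[0])).round(1))
E
```

```text
Acap [ 0.4857 -0.0401  0.0222] 0.0007
Atip [ 0.5965 -0.027   0.0054] 0.0031
Bcap [0.4754 0.0414 0.0184] 0.0004
Btip [0.5885 0.045  0.0047] 0.0013
Ccap [ 0.6143 -0.0383  0.0047] 0.0004
Dcap [0.5909 0.0681 0.0252] 0.0017
A [ 0.486 -0.041  0.02 ] [ 0.595 -0.028  0.016] [ 0.5403 -0.0343  0.0178] 0.11 ang -173.4
B [0.476 0.041 0.02 ] [0.587 0.045 0.016] [0.5313 0.0428 0.0178] 0.111 ang -178.2
C [ 0.611 -0.037  0.02 ] [ 0.723 -0.037  0.016] [ 0.6673 -0.0369  0.0178] 0.112 ang 180.0
D [0.592 0.07  0.02 ] [0.704 0.056 0.016] [0.6479 0.063  0.0178] 0.113 ang 173.1
```

View pics/z2.png

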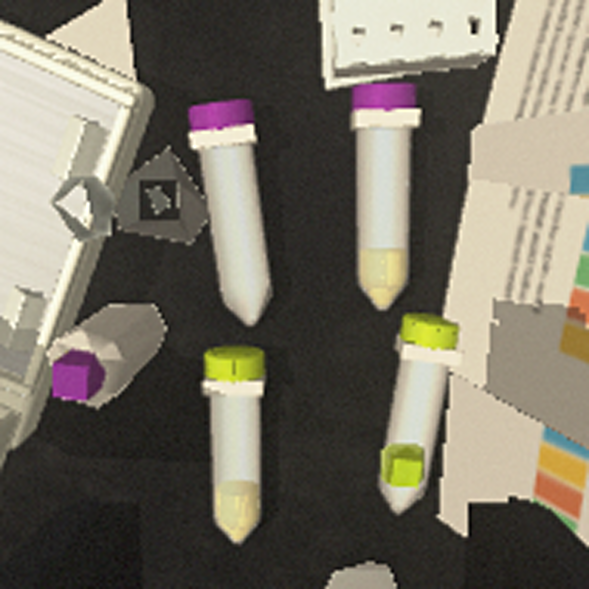

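```bash
python3 - <<'E'
from h import *
import pickle
s2,c2,im=pickle.load(open("w2.pkl","rb"))
s1,c1,_=pickle.load(open("w1.pkl","rb"))
def tri(u1,u2):
    o1,d1=ray(c1,np.array(u1)/1.5);o2,d2=ray(c2,np.array(u2)/1.5)
    A=np.stack([d1,-d2],1);t=np.linalg.lstsq(A,o2-o1,rcond=None)[0]; p=o1+d1*t[0];q=o2+d2*t[1]; return ((p+q)/2).round(4),np.linalg.norm(p-q).round(4)
print(tri((298,300),(280,190)), tri((325,260),(318,187)), tri((322,263),(316,186)))
print(proj(viewer.camera_params("scene"),[[.56,-.09,0],[.56,-.09,.1]]))
im=viewer.snapshot("scene"); save(im[110:260,170:400],"sc",3.4)
E
```

```text
(array([ 0.5298, -0.073 ,  0.1733]), np.float64(0.0023)) (array([ 0.5314, -0.0761, -0.005 ]), np.float64(0.0012)) (array([ 0.5299, -0.075 ,  0.0205]), np.float64(0.0007))
[[245.05484969 186.94152693]
 [245.29777543 162.46381666]]
```

View pics/sc.png

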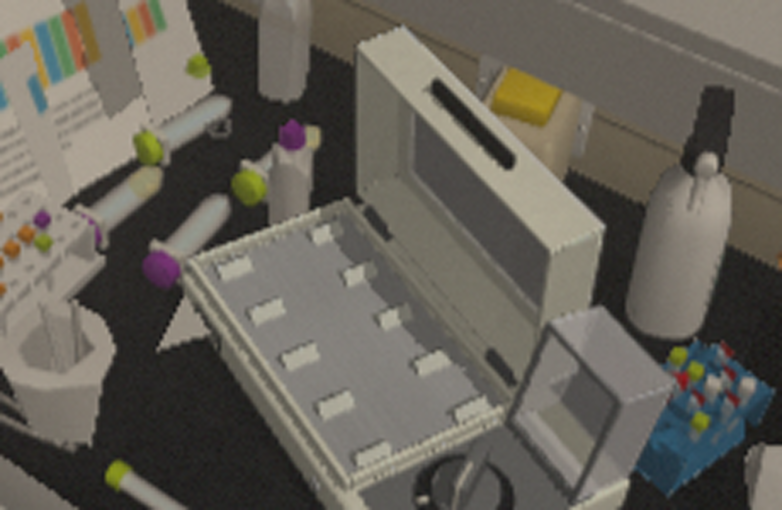

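```bash
python3 - <<'E'
from h import *
import pickle
cs=viewer.camera_params("scene"); ct=viewer.camera_params("top")
P=[[.53,-.075,0],[.53,-.075,.1],[.53,-.075,.17]]
print(proj(cs,P), proj(ct,P)); print(onz(cs,(234.7,147.6),0),onz(ct,(215.5,164),0),onz(ct,(221,184),0))
a=viewer.snapshot("scene"); b=viewer.snapshot("top")
_,_,w=pickle.load(open("w1.pkl","rb"))
A=np.hstack([cv2.resize(x,(380,380),interpolation=cv2.INTER_CUBIC) for x in (w[140:240,170:270],b[140:210,185:255])]); save(A,"z3")
E
```

```text
[[234.8435615  190.41703646]
 [234.45000609 165.93517128]
 [234.14388365 146.89224085]] [[222.53197941 184.48533925]
 [218.42206167 173.49949148]
 [214.94329008 164.20070318]]
[0.67946868 0.04629917 0.        ] [ 0.58525565 -0.05851609  0.        ] [ 0.5314666 -0.0711465  0.       ]
```

View pics/z3.png

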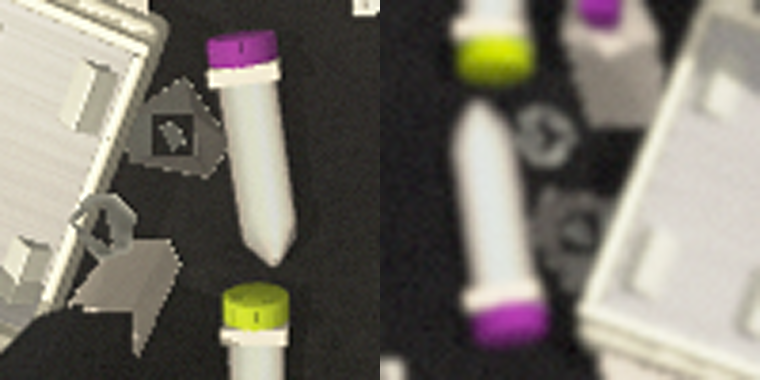

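```bash
python3 - <<'E'
from h import *
import pickle
a=viewer.snapshot("scene"); b=viewer.snapshot("top")
save(a[85:215,80:260],"z4",4.2); save(b[90:280,15:235],"z5",3.5)
_,_,w=pickle.load(open("w2.pkl","rb")); save(w[60:250,270:460],"z6",3)
E
```

```text
(no output)
```

View pics/z4.png

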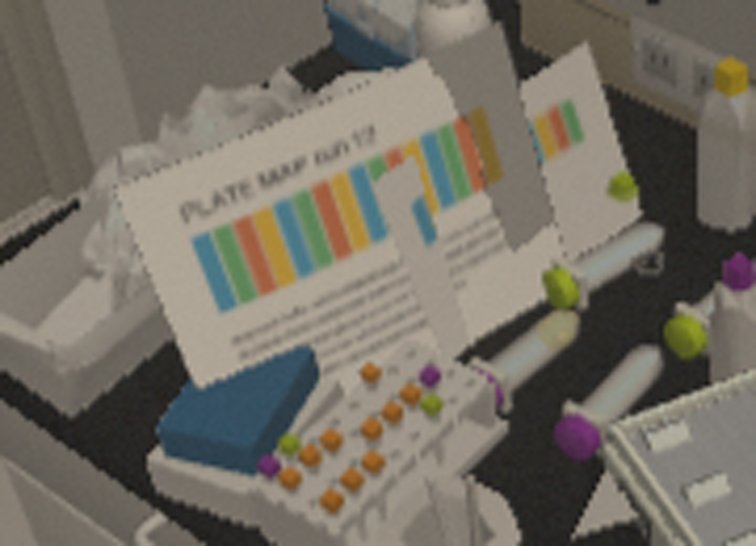

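View pics/z5.png

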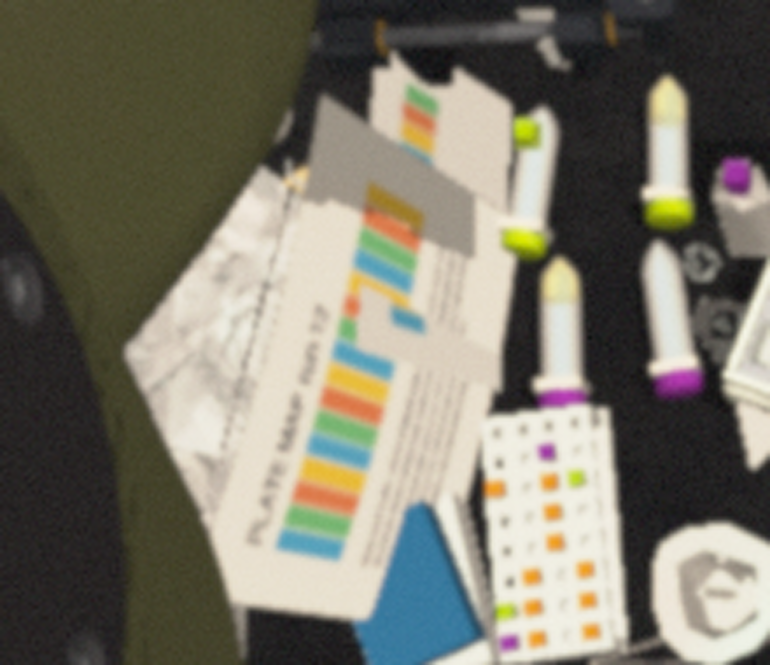

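View pics/z6.png

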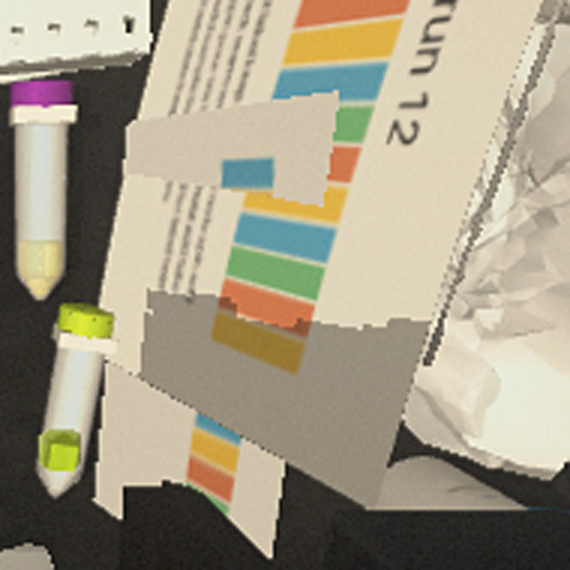

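```bash
cat >> h.py <<'E'
def trin(*cu):
    A=np.zeros((3,3));b=np.zeros(3);L=[]
    for c,u in cu:
        o,d=ray(c,np.array(u,float)); d=d/np.linalg.norm(d); P=np.eye(3)-np.outer(d,d); A+=P;b+=P@o;L.append((P,o))
    x=np.linalg.solve(A,b); return x.round(4),[round(float(np.linalg.norm(P@(x-o)))*1000,1) for P,o in L]
E
python3 - <<'E'
from h import *
import pickle
cs=viewer.camera_params("scene"); ct=viewer.camera_params("top")
_,c2,_=pickle.load(open("w2.pkl","rb")); _,c1,_=pickle.load(open("w1.pkl","rb"))
z4=lambda x,y:(80+x/4.2,85+y/4.2); z5=lambda x,y:(15+x/3.5,90+y/3.5); z6=lambda x,y:(270+x/3,60+y/3)
print("lime",trin((cs,z4(622,185)),(ct,z5(526,131)),(c2,z6(61,450)),(c1,(429/1.5,383/1.5))))
print("limebase",trin((cs,z4(650,262)),(c2,z6(45,470))),onz(cs,z4(650,262),0))
print("top right corner main",trin((cs,z4(428,62)),(ct,z5(320,95)),(c2,z6(375,508))))
print("top left corner main",trin((cs,z4(118,190)),(ct,z5(232,600)) ))
print("bot left main",trin((cs,z4(200,388)),(ct,z5(362,618)) ))
print("bot right main(at D cap)",trin((cs,z4(560,255)),(ct,z5(515,260)),(c2,z6(108,360)) ))
print("2nd bot right",trin((cs,z4(640,210)),(ct,z5(512,105)) ))
print("2nd top right",trin((cs,z4(588,42)),(ct,z5(375,68)),(c2,z6(272,556)) ))
E
```

```text
lime (array([0.6498, 0.048 , 0.094 ]), [0.8, 1.2, 0.5, 1.5])
limebase (array([ 0.6963,  0.0549, -0.0136]), [4.0, 4.0]) [0.68044358 0.04682561 0.        ]
top right corner main (array([0.6392, 0.1759, 0.1583]), [34.6, 20.2, 14.6])
top left corner main (array([0.3341, 0.1743, 0.2239]), [4.2, 4.2])
bot left main (array([0.3352, 0.1593, 0.0621]), [2.5, 2.5])
bot right main(at D cap) (array([0.6005, 0.0733, 0.041 ]), [6.1, 21.7, 16.3])
2nd bot right (array([0.7037, 0.0757, 0.0224]), [0.2, 0.2])
2nd top right (array([0.6685, 0.1145, 0.1777]), [17.6, 10.0, 7.7])
```

```bash
python3 -m inch '[[0.3,[-7,-1.5,3],0],[0.3,[-7,-1.5,3],0],[0.3,[-7,-1.5,3],0],[0.3,[-7,-1.5,3],0]]'
python3 look.py w3
python3 - <<'E'
from h import *
import pickle
_,c,im=pickle.load(open("w3.pkl","rb")); save(im[20:230,190:400],"w3z",2.8)
E
```

```text
clock: 4.35
tool_pos: [0.6592, -0.0152, 0.2992]
eef_rot: [0.0, 1.0, 0.0, -0.001]
contact_force: [-0.5, -0.1, -0.1]
opening: 0.696
[ 0.6592 -0.0152  0.2992] 4.35 0.696433814350066
```

View pics/w3z.png

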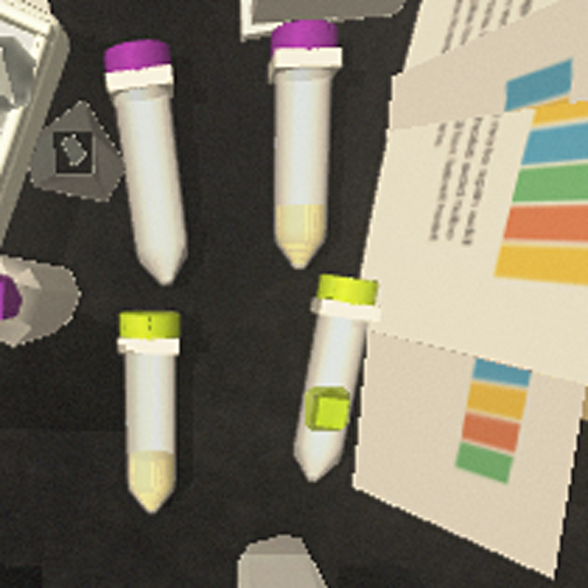

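```bash
python3 - <<'E'
from h import *
import pickle
_,c3,im=pickle.load(open("w3.pkl","rb"));_,c2,i2=pickle.load(open("w2.pkl","rb"))
cs=viewer.camera_params("scene")
a=viewer.snapshot("scene")
f=lambda x:cv2.resize(x,(390,520),interpolation=cv2.INTER_NEAREST)
A=np.hstack([f(im[130:210,280:340]),f(a[110:190,195:255])])
A=np.clip(A.astype(float)*1.3,0,255).astype(np.uint8); save(A,"z7")
u=(190+328/2.8,20+409/2.8); o,d=ray(c3,u)
print(trin((c3,u),(cs,(228,129)),(c2,(290.3,210))))
E
```

```text
(array([0.6496, 0.0476, 0.0949]), [0.4, 0.3, 0.7])
```

View pics/z7.png

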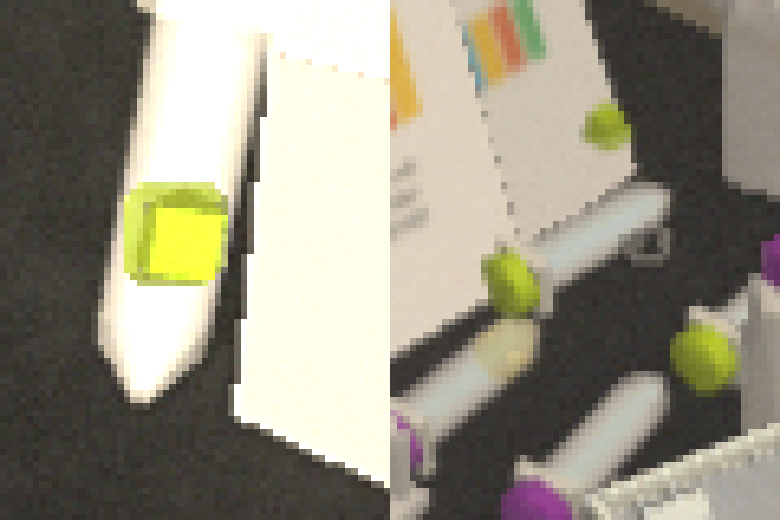

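```bash
python3 - <<'E'
from h import *
import pickle
_,c3,im=pickle.load(open("w3.pkl","rb"))
cs=viewer.camera_params("scene")
P=[[.65,.048,0],[.65,.048,.05],[.65,.048,.095]]
print(proj(cs,P),proj(c3,P))
for a,b in (((347,282),(312,480)),((150,315),(151,512)),((305,25),(300,268)),((137,45),(166,283))):
    g=lambda u:(190+u[0]/2.8,20+u[1]/2.8)
    p=onz(c3,g(a),.02);q=onz(c3,g(b),.0155);d=p-q;print(p.round(4),q.round(4),((p+q)/2).round(4),np.degrees(np.arctan2(-d[1],-d[0])).round(1),np.linalg.norm(d[:2]).round(3))
a=np.mean([viewer.snapshot("scene").astype(float) for _ in range(4)],0)
x=a[115:175,200:260]; x=255*(x/255)**0.5
y=im[120:220,270:350].astype(float); y=255*(np.clip(y,0,255)/255)**0.4
A=np.hstack([cv2.resize(x,(380,380),interpolation=cv2.INTER_NEAREST),cv2.resize(y,(400,380),interpolation=cv2.INTER_NEAREST)]).astype(np.uint8); save(A,"z8")
E
```

```text
[[228.58045626 152.07031023]
 [228.23339068 140.19033202]
 [227.90420753 128.92246505]] [[296.93669827 156.15357744]
 [301.92331732 160.78375717]
 [307.62054661 166.07375331]]
[0.5948 0.0682 0.02  ] [0.7046 0.0551 0.0155] [0.6497 0.0617 0.0178] -6.8 0.111
[ 0.6119 -0.0364  0.02  ] [ 0.7239 -0.0375  0.0155] [ 0.6679 -0.0369  0.0178] -0.5 0.112
[0.4735 0.041  0.02  ] [0.5876 0.0437 0.0155] [0.5305 0.0423 0.0178] 1.3 0.114
[ 0.4823 -0.0411  0.02  ] [ 0.5954 -0.0278  0.0155] [ 0.5388 -0.0345  0.0178] 6.7 0.114
```

View pics/z8.png

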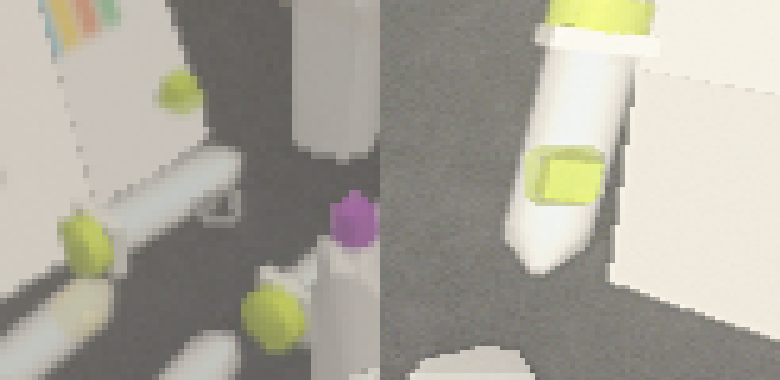

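```bash
python3 - <<'E'
from h import *
import pickle
cs=viewer.camera_params("scene"); ct=viewer.camera_params("top")
_,c2,_=pickle.load(open("w2.pkl","rb")); _,c3,_=pickle.load(open("w3.pkl","rb"))
z4=lambda x,y:(80+x/4.2,85+y/4.2); z5=lambda x,y:(15+x/3.5,90+y/3.5); z6=lambda x,y:(270+x/3,60+y/3); z3=lambda x,y:(190+x/2.8,20+y/2.8)
print("bar up",trin((cs,z4(484,105)),(ct,z5(371,183)),(c2,z6(300,374))))
print("bar lo",trin((cs,z4(500,178)),(ct,z5(425,215)),(c2,z6(212,340)),(c3,z3(496,272))))
print("bar first up",trin((cs,z4(193,238)),(ct,z5(284,535))))
print("bar first lo",trin((cs,z4(222,310)),(ct,z5(340,560))))
print("2nd green lo",trin((cs,z4(583,135)),(ct,z5(438,110)),(c3,z3(457,468))))
print("2nd corner lo",trin((cs,z4(640,208)),(ct,z5(512,105)),(c3,z3(355,487)),(c2,z6(95,502))))
print("2nd corner up",trin((cs,z4(588,42)),(ct,z5(390,52)),(c3,z3(556,578)),(c2,z6(272,556))))
print("purple cap",trin((c3,z3(-5,297)),(ct,(100+300/2.4,40+240/2.4)),(cs,(170+291/3.4,110+133/3.4))))
E
```

```text
bar up (array([0.5947, 0.1284, 0.1604]), [1.8, 1.9, 2.1])
bar lo (array([0.5911, 0.1124, 0.1058]), [0.4, 1.1, 1.6, 0.9])
bar first up (array([0.3758, 0.1755, 0.1579]), [3.3, 3.3])
bar first lo (array([0.3672, 0.1572, 0.1113]), [0.8, 0.8])
2nd green lo (array([0.6744, 0.1076, 0.0955]), [2.3, 5.1, 3.0])
2nd corner lo (array([0.7064, 0.078 , 0.0209]), [0.7, 2.4, 1.2, 0.8])
2nd corner up (array([0.6866, 0.1201, 0.1648]), [10.0, 8.5, 15.4, 16.9])
purple cap (array([ 0.6009, -0.0939,  0.1235]), [1.1, 0.4, 0.8])
```

```bash
cat > fit.py <<'E'
from h import *
from scipy.optimize import least_squares
ct=viewer.camera_params("top")
cr=lambda u:np.array(u)/2.4+[100,40]
ys=[.108,.054,0,-.054,-.108]
pts=[((.044,y,.053),cr(u)) for y,u in zip(ys,[(353,280),(403,297),(453,315),(507,332),(560,348)])]+[((-.044,y,.053),cr(u)) for y,u in zip(ys,[(325,355),(374,374),(425,392),(478,410),(530,428)])]+[((-.005,-.173,.055),cr((603,414)))]
def W(m,P):
    P=np.atleast_2d(P); c,s=np.cos(m[2]),np.sin(m[2]); return np.c_[m[0]+c*P[:,0]-s*P[:,1],m[1]+s*P[:,0]+c*P[:,1],P[:,2]]
if __name__=="__main__":
    A=np.array([p for p,_ in pts]);U=np.array([u for _,u in pts])
    f=lambda m:(proj(ct,W(m,A))-U).ravel()
    s=least_squares(f,[.56,-.25,-.2],loss="soft_l1"); print(s.x,np.degrees(s.x[2]),f(s.x).reshape(-1,2).round(1).tolist())
    m=s.x
    for n,P in dict(chamber=(0,0,.045),groove81=(0,.081,.0605),knob=(-.005,-.173,.0795),hinge=(.085,0,.058),hingeL=(.085,.127,.058),coverh=(.06,-.173,.047),FL=(-.085,.127,.045)).items(): print(n,W(m,P).round(4))
    c,sn=np.cos(m[2]),np.sin(m[2])
    for n,p in dict(cyl=(.53,-.074),purple=(.601,-.094)).items():
        d=np.array(p)-m[:2]; print(n,(c*d[0]+sn*d[1]).round(3),(-sn*d[0]+c*d[1]).round(3))
E
python3 fit.py
```

```text
[ 0.50307596 -0.22474999 -0.39492967] -22.62780337808111 [[0.2, -0.9], [0.3, -0.8], [0.6, -1.1], [-0.6, -0.9], [-1.2, -0.2], [-0.8, 0.9], [0.0, 0.4], [0.2, 0.4], [-0.2, 0.5], [0.0, 0.7], [1.2, 0.2]]
chamber [[ 0.5031 -0.2247  0.045 ]]
groove81 [[ 0.5342 -0.15    0.0605]]
knob [[ 0.4319 -0.3825  0.0795]]
hinge [[ 0.5815 -0.2575  0.058 ]]
hingeL [[ 0.6304 -0.1402  0.058 ]]
coverh [[ 0.4919 -0.4075  0.047 ]]
FL [[ 0.4735 -0.0748  0.045 ]]
cyl -0.033 0.15
purple 0.04 0.158
```

```bash
cat > fit2.py <<'E'
from fit import *
import pickle
_,c1,_=pickle.load(open("w1.pkl","rb")); _,c2,_=pickle.load(open("w2.pkl","rb"))
ys=[.108,.054,0,-.054,-.108]
w1f=[(292,247),(245,228),(197,205),(148,187),(98,167)]; w1r=[(265,305),(217,289),(172,272),(123,258),(82,244)]
w2f=[(277,161),(229,140),(173,116),(118,91),(62,68)]; w2r=[(249,240),(202,218),(154,198),(98,178),(42,158)]
O=[(ct,p,u) for p,u in pts]
for c,f,rr in ((c1,w1f,w1r),(c2,w2f,w2r)):
    for y,u,v in zip(ys,f,rr): O+= [(c,(-.044,y,.053),np.array(u)/1.5),(c,(.044,y,.053),np.array(v)/1.5)]
def res(m,O=O): return np.concatenate([(proj(c,W(m,p))-u).ravel() for c,p,u in O])
for sel,n in ((O[:11],"top"),(O[11:21],"w1"),(O[21:],"w2"),(O,"all")):
    s=least_squares(res,[.5,-.22,-.3],loss="soft_l1",args=(sel,)); print(n,s.x.round(4),np.degrees(s.x[2]).round(2),np.sqrt(np.mean(s.fun**2)).round(2))
E
python3 fit2.py
```

```text
top [ 0.5031 -0.2247 -0.3949] -22.63 0.68
w1 [ 0.5016 -0.2195 -0.4126] -23.64 2.66
w2 [ 0.5046 -0.2175 -0.3977] -22.79 1.87
all [ 0.5035 -0.2198 -0.4007] -22.96 2.27
```

Several clutter items stand close to the tubes: a glass cylinder at (0.53,-0.074), a board, and a lime cap that seems to float over tube D. I need to know whether they are solid, so I'll probe the cylinder's top gently from above.

```bash
python3 - <<'E'
from h import *
go([.53,-.074,.20],90)
E
```

```text
pos [ 0.6592 -0.015   0.3006] ytool 90.0 q [ 0.06  0.69 -0.2   1.39  0.15  1.07  1.4 ] clk 4.65
shift [12.93, -5.89, 10.04] yaw 0.0  alt -180.0 rows>= 4
```

```bash
python3 -m inch '[[1,[12.9,-5.9,4],0],[1,[12.9,-5.9,4],0],[1,[12.9,-5.9,7],0],[1,[12.9,-5.9,9.5],0],[1,[12.9,-5.9,10],0],[1,[12.9,-5.9,10],0],[1,[12.9,-5.9,10.5],0],[1,[12.9,-5.9,10.8],0]]' 
python3 -m inch '[[1,[0,0,0.3],0],[1,[0,0,0.5],0],[1,[0,0,0.5],0]]'
python3 -m inch '[[1,[0,0,0.3],0],[1,[0,0,0.5],0],[1,[0,0,0.5],0]]'
python3 -m inch '[[1,[0,0,0.3],0],[1,[0,0,0.5],0],[1,[0,0,0.5],0]]'
```

```text
clock: 5.45
tool_pos: [0.5325, -0.0735, 0.1927]
eef_rot: [-0.001, 1.0, 0.0, 0.002]
contact_force: [0.6, 0.5, 0.5]
opening: 0.009
clock: 5.75
tool_pos: [0.5306, -0.0741, 0.1866]
eef_rot: [-0.0, 1.0, 0.0, -0.0]
contact_force: [0.1, -1.1, 0.4]
opening: 0.005
clock: 6.05
tool_pos: [0.5304, -0.0743, 0.1814]
eef_rot: [-0.0, 1.0, 0.0, -0.0]
contact_force: [-0.3, 0.2, 0.2]
opening: 0.006
clock: 6.35
tool_pos: [0.5303, -0.0743, 0.1764]
eef_rot: [-0.0, 1.0, 0.0, -0.0]
contact_force: [-0.0, 0.6, -0.4]
opening: 0.005
```

```bash
python3 -m inch '[[1,[0,0,0.4],0],[1,[0,0,0.8],0],[1,[0,0,0.8],0]]'
python3 -m inch '[[1,[0,0,0.4],0],[1,[0,0,0.8],0],[1,[0,0,0.8],0]]'
python3 look.py w4; python3 - <<'E'
from h import *
b=viewer.snapshot("scene"); save(b[100:250,170:330],"z9",4)
E
```

```text
clock: 6.65
tool_pos: [0.5301, -0.0743, 0.1681]
eef_rot: [-0.0, 1.0, 0.0, -0.001]
contact_force: [0.5, 0.0, -0.0]
opening: 0.007
clock: 6.95
tool_pos: [0.5302, -0.0742, 0.1601]
eef_rot: [-0.0, 1.0, 0.0, -0.001]
contact_force: [-0.4, -0.8, 0.2]
opening: 0.01
[ 0.5302 -0.0742  0.1601] 6.95 0.009955869156612653
```

View pics/w4.png

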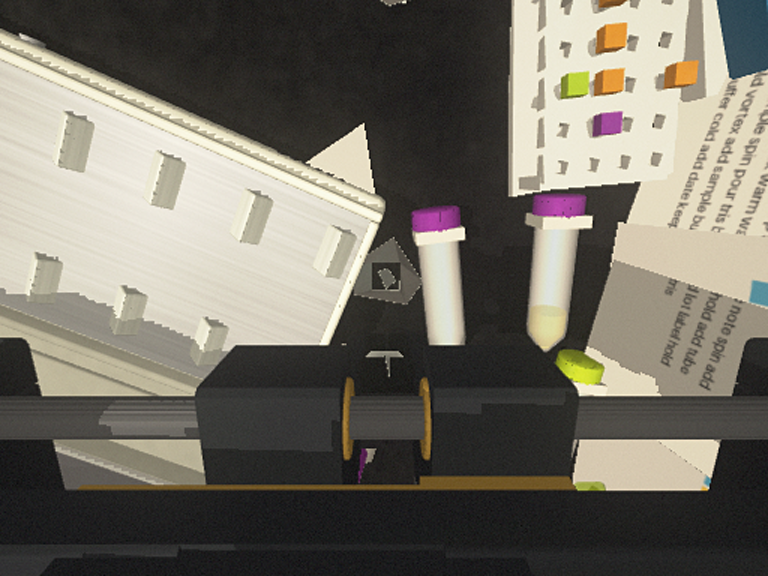

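View pics/z9.png

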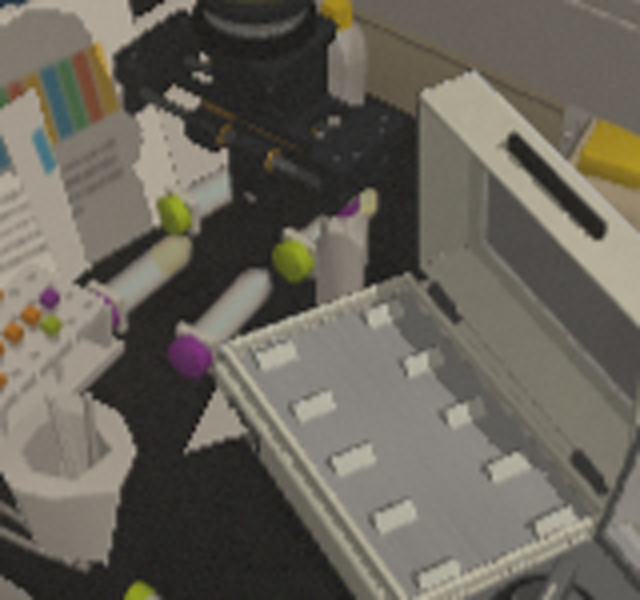

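The fingertips passed 27 mm below the cylinder's rim with no force, so the clutter is scenery. I'll grasp tube A, still watching the force.

```bash
python3 - <<'E'
from h import *
go([.5415,-.0342,.10],96.7)
E
```

```text
pos [ 0.5305 -0.0743  0.1606] ytool 90.0 q [ 0.16  0.71 -0.17  1.92  0.22  0.53  1.41] clk 7.05
shift [-1.1, 4.01, 6.06] yaw -6.7  alt 173.3 rows>= 2
```

```bash
python3 -m inch '[[0.35,[-1.1,4,0],-6.7],[0.35,[-1.1,4,3],-6.7],[0.35,[-1.1,4,6],-6.7],[0.35,[-1.1,4,8],-6.7],[0.35,[-1.1,4,8],-6.7]]' 12
python3 look.py w5
```

```text
clock: 7.55
tool_pos: [0.5399, -0.0341, 0.0786]
eef_rot: [-0.059, 0.998, 0.0, -0.002]
contact_force: [-0.5, 0.4, 1.0]
opening: 0.43
[ 0.5399 -0.0341  0.0786] 7.55 0.430279412875072
```

View pics/w5.png

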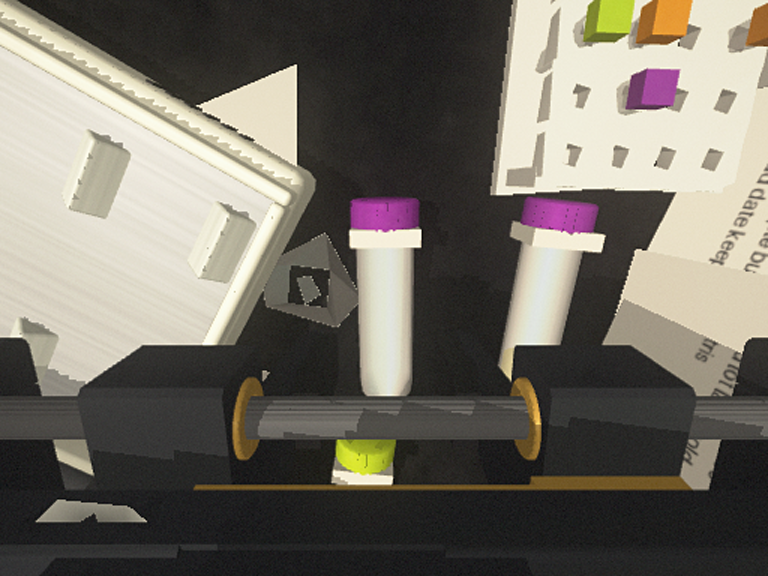

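```bash
python3 -m inch '[[0.4,[0,0,2],0],[0.4,[0,0,4],0],[0.4,[0,0,5.5],0],[0.4,[0,0,6],0],[0.4,[0,0,6],0]]' 12
python3 -m inch '[[1,[0,0,0],0],[1,[0,0,0],0],[1,[0,0,0],0],[1,[0,0,0],0],[1,[0,0,0],0],[1,[0,0,0],0]]' 12
python3 - <<'E'
from h import *
go([.5415,-.0342,.25])
E
```

```text
clock: 8.1
tool_pos: [0.5416, -0.0342, 0.0208]
eef_rot: [-0.058, 0.998, 0.0, -0.0]
contact_force: [-0.2, -1.3, -0.2]
opening: 0.597
clock: 8.7
tool_pos: [0.5419, -0.0343, 0.0211]
eef_rot: [-0.058, 0.998, 0.0, 0.0]
contact_force: [-0.3, -0.2, 4.5]
opening: 0.316
pos [ 0.5419 -0.0343  0.0211] ytool 96.7 q [ 0.03  0.96 -0.09  1.95  0.31  0.25  1.36] clk 8.7
shift [0.02, 0.01, -22.89] yaw 0  alt 0 rows>= 5
```

```bash
python3 -m inch '[[1,[0,0,-5],0],[1,[0,0,-10],0],[1,[0,0,-15],0],[1,[0,0,-19],0],[1,[0,0,-19],0]]' 15
cat > place.py <<'E'
import sys
from fit import *
m=[.5035,-.2205,np.radians(-22.8)]
def tgt(gy,dx,z): p=W(m,(dx,gy,z))[0]; return p
if __name__=="__main__":
    p=tgt(float(sys.argv[1])/1000,float(sys.argv[2])/1000,float(sys.argv[3])/1000); print(p.round(4)); go(p,67.2)
E
python3 place.py -81 3 200
```

```text
clock: 9.2
tool_pos: [0.5446, -0.0342, 0.2158]
eef_rot: [-0.058, 0.998, -0.0, 0.005]
contact_force: [0.4, 0.6, -1.4]
opening: 0.306
[ 0.4749 -0.2963  0.2   ]
pos [ 0.5446 -0.0342  0.2158] ytool 96.7 q [ 0.12  0.64 -0.23  1.85  0.22  0.67  1.44] clk 9.2
shift [9.99, -25.22, 1.5] yaw 29.5  alt -150.5 rows>= 6
```

```bash
python3 -m inch '[[1,[10,-25.2,1.5],29.5],[1,[10,-25.2,1.5],29.5],[1,[10,-25.2,1.5],29.5],[1,[10,-25.2,1.5],29.5],[1,[10,-25.2,1.5],29.5],[1,[10,-25.2,1.5],29.5],[1,[10,-25.2,1.5],29.5],[1,[10,-25.2,1.5],29.5],[1,[10,-25.2,1.5],29.5]]' 15
python3 look.py w6
```

```text
clock: 10.1
tool_pos: [0.4724, -0.2939, 0.1953]
eef_rot: [0.196, 0.981, 0.001, -0.0]
contact_force: [0.5, 0.7, -0.6]
opening: 0.312
[ 0.4724 -0.2939  0.1953] 10.1 0.312261194737776
```

View pics/w6.png

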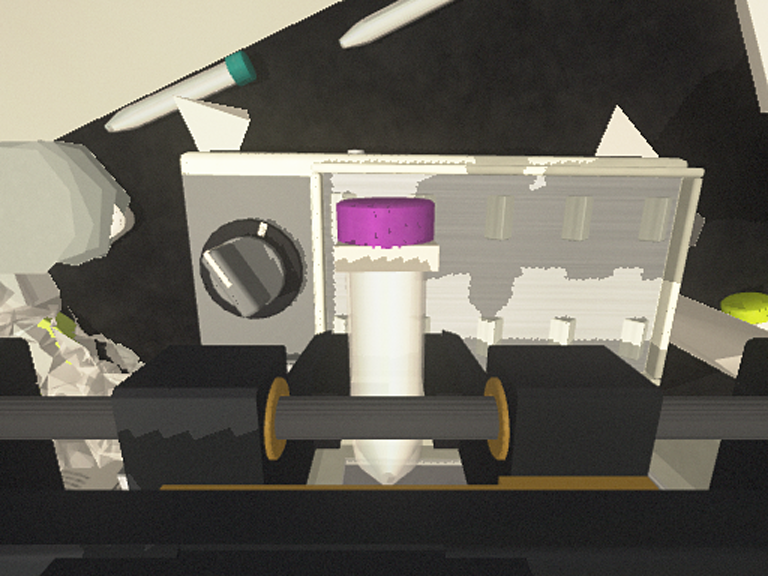

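```bash
cat > fit3.py <<'E'
from fit import *
import pickle,sys
_,c6,_=pickle.load(open("w6.pkl","rb"))
O=[(c6,p,np.array(u)/1.5) for p,u in [((-.044,0,.053),(499,218)),((-.044,.054,.053),(577,217)),((-.044,.108,.053),(655,218)),((.044,0,.053),(490,331)),((.044,.054,.053),(564,331)),((.044,.108,.053),(635,332)),((-.005,-.173,.05),(254,268)),((-.085,-.219,.045),(182,165)),((-.085,.127,.05),(703,172))]]
def res(m,O=O): return np.concatenate([(proj(c,W(m,p))-u).ravel() for c,p,u in O])
if __name__=="__main__":
    s=least_squares(res,[.5,-.22,-.3],loss="soft_l1"); print(s.x.round(4),np.degrees(s.x[2]).round(2)); print((s.fun.reshape(-1,2)*1.5).round(1).tolist())
E
python3 fit3.py
```

```text
[ 0.5039 -0.2243 -0.4006] -22.95
[[0.7, -1.3], [2.5, 0.2], [4.2, -0.3], [0.1, 7.1], [-0.3, 7.5], [2.2, 6.9], [-4.4, 2.5], [-8.9, -13.8], [-6.6, -17.5]]
```

```bash
sed -i 's/^m=.*/m=[.5037,-.2228,np.radians(-22.9)]/; s/67.2/67.1/' place.py; cat >> place.py <<'E'
    s=r.get_state(); d=s["tool_pos"][:2]-m[:2]; c,sn=np.cos(m[2]),np.sin(m[2]); print("machine xy mm",((c*d[0]+sn*d[1])*1000).round(1),((-sn*d[0]+c*d[1])*1000).round(1))
E
python3 place.py -81 3 68
```

```text
[ 0.4749 -0.2986  0.068 ]
pos [ 0.4725 -0.2939  0.1954] ytool 67.4 q [ 0.55  0.68 -0.13  1.83  0.14  0.64  1.52] clk 10.15
shift [-0.41, -0.36, 12.74] yaw 0.3  alt -179.7 rows>= 3
machine xy mm -1.1 -77.6
```

```bash
python3 -m inch '[[1,[-0.4,-0.4,3],0.3],[1,[-0.4,-0.4,6],0.3],[1,[-0.4,-0.4,9],0.3],[1,[-0.4,-0.4,10],0.3],[1,[-0.4,-0.4,10],0.3],[1,[-0.4,-0.4,10],0.3]]' 15
python3 place.py -81 3 67
```

```text
clock: 10.75
tool_pos: [0.4747, -0.3011, 0.0966]
eef_rot: [0.2, 0.98, -0.0, 0.001]
contact_force: [0.1, -0.3, 0.1]
opening: 0.312
[ 0.4749 -0.2986  0.067 ]
pos [ 0.4747 -0.3011  0.0966] ytool 67.0 q [ 0.54  0.84 -0.1   1.88  0.17  0.43  1.49] clk 10.75
shift [0.08, 0.24, 2.96] yaw -0.1  alt 179.9 rows>= 1
machine xy mm 3.8 -83.4
```

```bash
python3 -m inch '[[1,[0.1,0.25,1],0],[1,[0.1,0.25,2],0],[1,[0.1,0.25,2.7],0],[1,[0.1,0.25,2.7],0]]' 15
python3 place.py -81 3 67
```

```text
clock: 11.15
tool_pos: [0.4733, -0.2984, 0.0676]
eef_rot: [0.2, 0.98, 0.0, -0.001]
contact_force: [-0.2, -0.5, -0.2]
opening: 0.309
[ 0.4749 -0.2986  0.067 ]
pos [ 0.4733 -0.2984  0.0676] ytool 66.9 q [ 0.53  0.89 -0.08  1.89  0.18  0.37  1.48] clk 11.15
shift [-0.16, 0.05, 0.06] yaw -0.2  alt 179.8 rows>= 1
machine xy mm 1.4 -81.5
```

```bash
python3 -m inch '[[1,[-0.1,0,0.2],0],[1,[-0.1,0,0.2],0],[0.56,[-0.1,0,0.2],0],[0.56,[-0.1,0,0.2],0],[0.56,[-0.1,0,0.2],0],[0.56,[-0.1,0,0.2],0]]' 15
python3 -m inch '[[0.56,[0,0,-3],0],[0.56,[0,0,-8],0],[0.5,[0,0,-13],0],[0.4,[0,0,-18],0],[0.4,[0,0,-18],0],[0.4,[0,0,-18],0]]'
python3 look.py w7
```

```text
clock: 11.75
tool_pos: [0.4748, -0.2992, 0.0668]
eef_rot: [0.2, 0.98, -0.0, 0.0]
contact_force: [0.5, 0.1, -0.7]
opening: 0.438
clock: 12.35
tool_pos: [0.4751, -0.2994, 0.2478]
eef_rot: [0.2, 0.98, -0.0, 0.001]
contact_force: [0.2, -0.2, -0.1]
opening: 0.599
[ 0.4751 -0.2994  0.2478] 12.35 0.5988031153621137
```

View pics/w7.png

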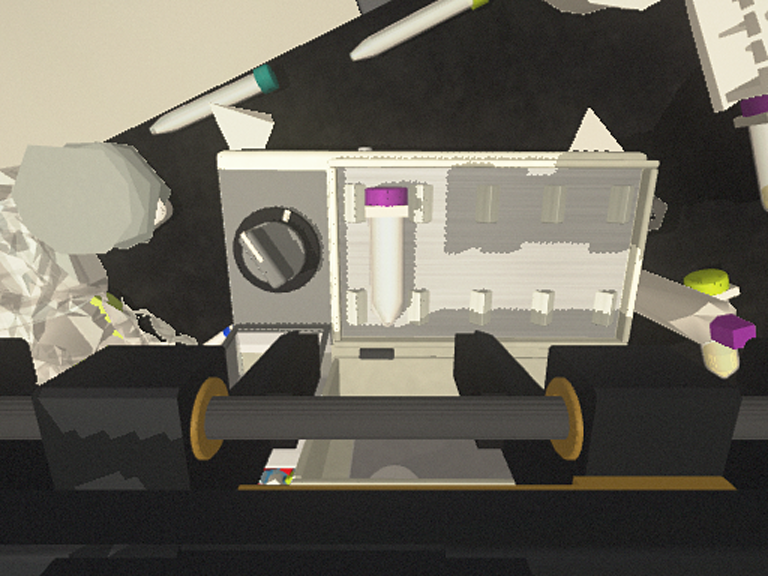

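Tube A lies centred in the right-hand groove at (387,255). I'll refit the machine's pose from this clear view.

```bash
cat > fit4.py <<'E'
from fit import *
import pickle,sys
_,c7,_=pickle.load(open("w7.pkl","rb"))
ys=[-.108,-.054,0,.054,.108]
O=[(c7,(-.044,y,.053),np.array((u,203))/1.5) for y,u in zip(ys,(355,424,486,552,619))]+[(c7,(.044,y,.053),np.array((u,306))/1.5) for y,u in zip(ys,(356,420,481,543,604))]+[(c7,(-.005,-.173,.05),np.array((276.5,249))/1.5)]
def res(m,O=O): return np.concatenate([(proj(c,W(m,p))-u).ravel() for c,p,u in O])
s=least_squares(res,[.5,-.22,-.3],loss="soft_l1"); print(s.x.round(4),np.degrees(s.x[2]).round(2)); print((s.fun.reshape(-1,2)*1.5).round(1).tolist())
E
python3 fit4.py
python3 - <<'E'
from h import *
go([.535,.0423,.20],91.3)
E
```

```text
[ 0.5033 -0.2238 -0.4041] -23.16
[[-2.7, -1.1], [-3.9, -1.0], [1.9, -0.9], [3.6, -0.8], [4.4, -0.7], [-1.6, 1.0], [-2.4, 1.1], [-0.2, 1.2], [1.1, 1.3], [3.3, 1.4], [-1.4, 0.5]]
pos [ 0.4742 -0.299   0.2463] ytool 66.9 q [ 0.57  0.61 -0.15  1.77  0.12  0.77  1.53] clk 12.4
shift [7.79, 33.78, 4.64] yaw -24.4  alt 155.6 rows>= 7
```

```bash
sed -i 's/^m=.*/m=[.5034,-.2235,np.radians(-23.0)]/; s/67.1/67/' place.py; python3 -m inch '[[0.4,[3,14,0],-8],[0.4,[7.8,33.8,2],-24.4],[0.4,[7.8,33.8,4.6],-24.4],[0.4,[7.8,33.8,4.6],-24.4],[0.4,[7.8,33.8,4.6],-24.4],[0.4,[7.8,33.8,4.6],-24.4],[0.4,[7.8,33.8,4.6],-24.4],[0.4,[7.8,33.8,4.6],-24.4],[0.4,[7.8,33.8,4.6],-24.4],[0.4,[7.8,33.8,4.6],-24.4],[0.4,[7.8,33.8,4.6],-24.4],[0.4,[7.8,33.8,4.6],-24.4]]'
python3 look.py w8
```

```text
clock: 13.6
tool_pos: [0.5355, 0.0405, 0.2007]
eef_rot: [-0.01, 1.0, -0.0, -0.0]
contact_force: [-0.2, 0.4, 0.7]
opening: 0.598
[0.5355 0.0405 0.2007] 13.6 0.5978703326705729
```

View pics/w8.png

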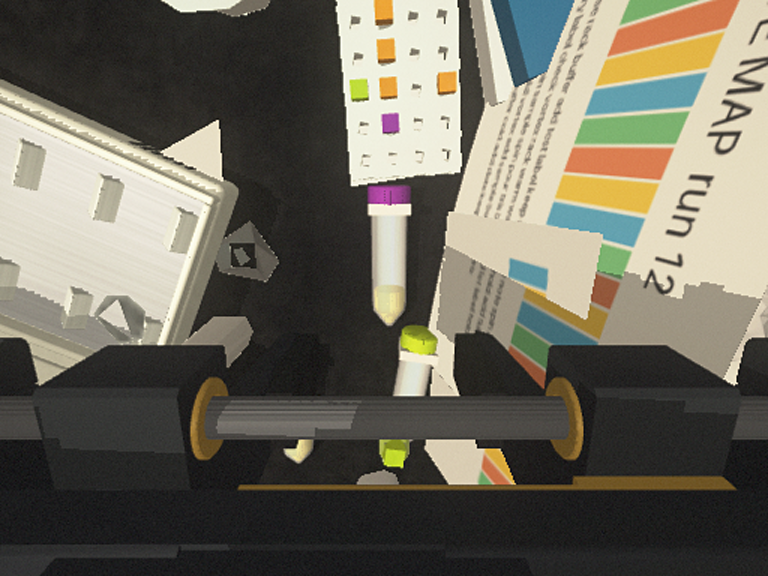

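```bash
python3 -m inch '[[0.4,[0,0.2,4],0],[0.4,[0,0.2,8],0],[0.4,[0,0.2,11],0],[0.4,[0,0.2,13],0],[0.4,[0,0.2,14],0],[0.4,[0,0.2,14.5],0]]'
python3 -m inch '[[0.4,[0,0,1],0],[0.4,[0,0,2],0],[0.4,[0,0,2.8],0],[0.4,[0,0,3.2],0]]'
```

```text
clock: 14.25
tool_pos: [0.5355, 0.0439, 0.0552]
eef_rot: [-0.011, 1.0, -0.0, -0.0]
contact_force: [-0.1, 0.2, 0.1]
opening: 0.596
clock: 14.65
tool_pos: [0.5354, 0.0443, 0.0231]
eef_rot: [-0.011, 1.0, -0.0, -0.0]
contact_force: [-0.0, 0.5, 0.1]
opening: 0.598
```

No force from the board either. I'll close on tube B.

```bash
python3 -m inch '[[0.4,[0,-0.15,0.3],0],[1,[0,-0.15,0.35],0],[1,[0,-0.15,0.35],0],[1,[0,-0.15,0.35],0],[1,[0,-0.15,0.35],0],[1,[0,-0.15,0.35],0],[1,[0,-0.15,0.35],0]]' 15
python3 -m inch '[[1,[0,0,-4],0],[1,[0,0,-9],0],[1,[0,0,-14],0],[1,[0,0,-18],0],[1,[0,0,-18],0],[1,[0,0,-18],0]]' 15
python3 place.py -27 5 200
```

```text
clock: 15.35
tool_pos: [0.5358, 0.0429, 0.0204]
eef_rot: [-0.011, 1.0, 0.0, 0.0]
contact_force: [0.0, -0.3, 0.7]
opening: 0.306
clock: 15.95
tool_pos: [0.5358, 0.0427, 0.2009]
eef_rot: [-0.011, 1.0, 0.0, 0.001]
contact_force: [-0.2, -0.1, 0.1]
opening: 0.307
[ 0.4975 -0.2503  0.2   ]
pos [0.5358 0.0427 0.2009] ytool 91.3 q [-0.04  0.65 -0.21  1.88  0.22  0.63  1.21] clk 15.95
shift [4.5, -29.21, 0.08] yaw 24.3  alt -155.7 rows>= 6
machine xy mm -74.2 257.7
```

```bash
python3 -m inch '[[1,[4.5,-29.2,0],24.3],[1,[4.5,-29.2,0],24.3],[1,[4.5,-29.2,0],24.3],[1,[4.5,-29.2,0],24.3],[1,[4.5,-29.2,0],24.3],[1,[4.5,-29.2,0],24.3],[1,[4.5,-29.2,0],24.3],[1,[4.5,-29.2,0],24.3],[1,[4.5,-29.2,3],24.3],[1,[4.5,-29.2,6],24.3],[1,[4.5,-29.2,9],24.3],[1,[4.5,-29.2,10],24.3],[1,[4.5,-29.2,10],24.3],[1,[4.5,-29.2,10],24.3]]' 15
python3 place.py -27 5 65.5; python3 look.py w9
```

```text
clock: 17.35
tool_pos: [0.4979, -0.2493, 0.1007]
eef_rot: [0.199, 0.98, 0.0, 0.0]
contact_force: [-0.9, -0.9, -1.0]
opening: 0.306
[ 0.4975 -0.2503  0.0655]
pos [ 0.4979 -0.2493  0.1007] ytool 67.1 q [ 0.45  0.83 -0.11  1.89  0.19  0.43  1.37] clk 17.35
shift [0.01, -0.11, 3.52] yaw 0.1  alt -179.9 rows>= 1
machine xy mm 5.0 -25.9
[ 0.4979 -0.2493  0.1007] 17.35 0.3057788072453238
```

View pics/w9.png

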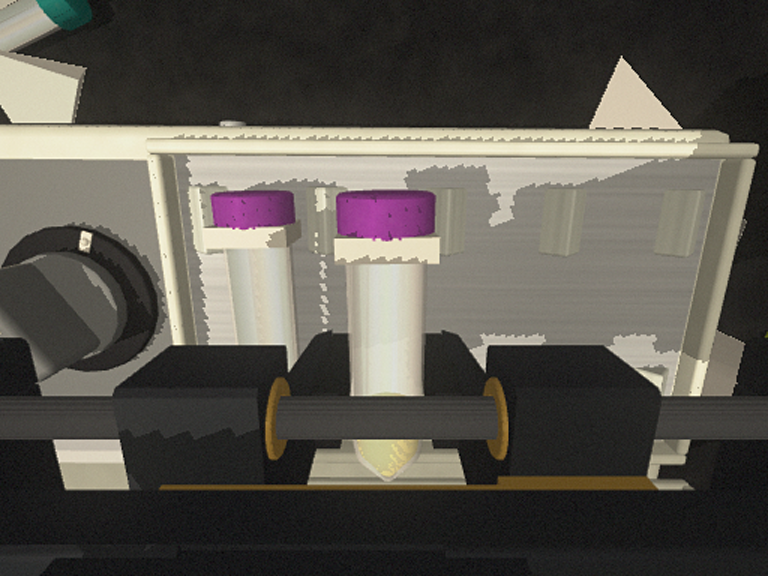

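```bash
python3 -m inch '[[1,[0,-0.1,1.5],0],[1,[0,-0.1,2.8],0],[1,[0,-0.1,3.4],0],[1,[0,-0.1,3.5],0],[1,[0,-0.1,3.5],0],[0.57,[0,-0.1,3.5],0],[0.57,[0,-0.1,3.5],0],[0.57,[0,-0.1,3.5],0],[0.57,[0,-0.1,3.5],0],[0.57,[0,-0.1,2],0],[0.57,[0,-0.1,-3],0],[0.5,[0,-0.1,-8],0],[0.4,[0,-0.1,-13],0],[0.4,[0,-0.1,-13],0],[0.4,[0,-0.1,-13],0]]' 15
python3 look.py w10
python3 - <<'E'
from h import *
go([.67,-.0365,.20],89.5)
E
```

```text
clock: 18.9
tool_pos: [0.4973, -0.2513, 0.2313]
eef_rot: [0.199, 0.98, -0.0, 0.001]
contact_force: [-0.2, 0.6, -0.5]
opening: 0.602
[ 0.4973 -0.2513  0.2313] 18.9 0.6015648855810549
pos [ 0.4963 -0.2509  0.2298] ytool 67.0 q [ 0.48  0.63 -0.16  1.8   0.15  0.72  1.41] clk 18.95
shift [-7.61, 26.52, 2.97] yaw -22.5  alt 157.5 rows>= 6
```

View pics/w10.png

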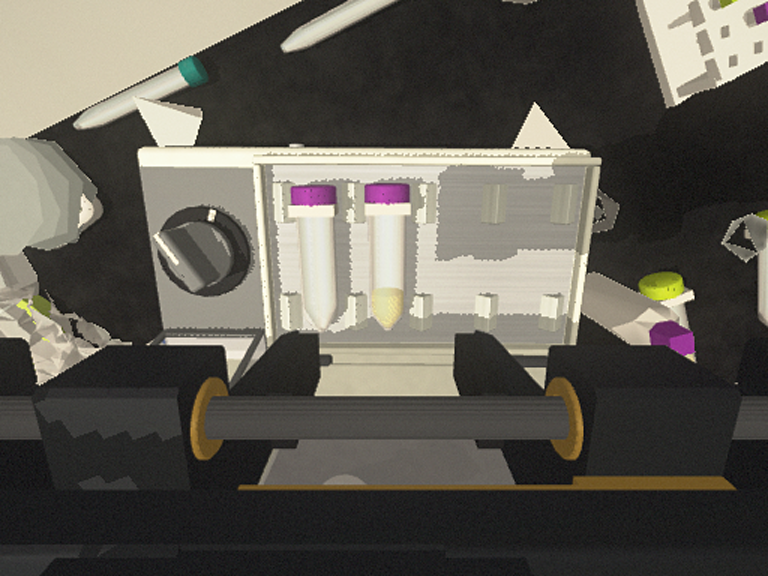

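```bash
python3 -m inch '[[0.4,[-3,17,-1],-14],[0.4,[-3,17,-1],-14],[0.4,[-3,17,-1],-14],[0.4,[-3,17,-1],-14],[0.4,[-7.6,26.5,0],-22.5],[0.4,[-7.6,26.5,3],-22.5],[0.4,[-7.6,26.5,3],-22.5],[0.4,[-7.6,26.5,3],-22.5],[0.4,[-7.6,26.5,3],-22.5],[0.4,[-7.6,26.5,3],-22.5]]'
python3 look.py w11
```

```text
clock: 19.95
tool_pos: [0.6694, -0.0394, 0.2005]
eef_rot: [0.006, 1.0, -0.001, -0.0]
contact_force: [-0.8, -0.8, 1.0]
opening: 0.604
[ 0.6694 -0.0394  0.2005] 19.95 0.6037103800330051
```

View pics/w11.png

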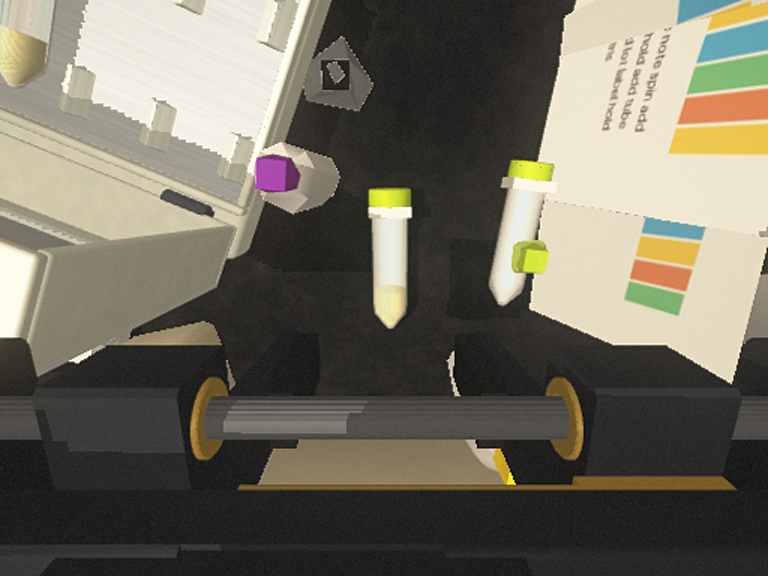

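```bash
cat > tube.py <<'E'
import sys,pickle
from h import *
tag=sys.argv[1]; a,b,e,f=map(float,sys.argv[2:6]); off=float(sys.argv[6])/1000
_,c,_=pickle.load(open(tag+".pkl","rb"))
p=onz(c,(a/1.5,b/1.5),.022);q=onz(c,(e/1.5,f/1.5),.0155);u=(q-p)/np.linalg.norm(q-p);ang=np.degrees(np.arctan2(u[1],u[0]))
ctr=(p+q)/2; g=ctr+u*off; print("centre",ctr.round(4),"len",np.linalg.norm(q-p).round(3),"ang",ang.round(1)); go([g[0],g[1],.0195],ang+90)
E
python3 tube.py w11 390 187 390 328 5; python3 tube.py w11 531 161 501 305 5
```

```text
centre [ 0.6665 -0.0371  0.0188] len 0.115 ang -0.4
pos [ 0.6697 -0.0392  0.201 ] ytool 89.4 q [ 0.11  0.81 -0.23  1.46  0.22  0.89  1.37] clk 20.0
shift [-0.18, 0.24, 18.15] yaw -0.2  alt 179.8 rows>= 4
centre [0.6481 0.0609 0.0188] len 0.114 ang -6.6
pos [ 0.6697 -0.0392  0.201 ] ytool 89.4 q [ 0.11  0.81 -0.23  1.46  0.22  0.89  1.37] clk 20.0
shift [1.78, 9.97, 18.13] yaw 6.0  alt -174.0 rows>= 5
```

```bash
python3 -m inch '[[0.4,[-0.2,0.2,4],0],[0.4,[-0.2,0.2,8],0],[0.4,[-0.2,0.2,12],0],[0.4,[-0.2,0.2,15],0],[0.4,[-0.2,0.2,16],0],[0.4,[-0.2,0.2,17],0],[0.4,[-0.2,0.2,17.8],0],[0.4,[-0.2,0.2,18],0],[0.4,[-0.2,0.2,18],0]]'
python3 - <<'E'
from h import *
go([.6715,-.0371,.0195],89.6)
E
```

```text
clock: 20.9
tool_pos: [0.6729, -0.0348, 0.021]
eef_rot: [0.004, 1.0, 0.0, 0.001]
contact_force: [0.0, 0.1, -0.4]
opening: 0.6
pos [ 0.6729 -0.0348  0.021 ] ytool 89.5 q [ 0.08  1.06 -0.18  1.53  0.29  0.58  1.31] clk 20.9
shift [0.14, -0.23, 0.15] yaw -0.1  alt 179.9 rows>= 1
```

```bash
python3 -m inch '[[0.4,[0,-0.2,0.1],0],[1,[0,-0.2,0.1],0],[1,[0,-0.2,0.1],0],[1,[0,-0.2,0.1],0],[1,[0,-0.2,0.1],0],[1,[0,-0.2,0.1],0],[1,[0,-0.2,0.1],0]]' 15
python3 -m inch '[[1,[0,0,-4],0],[1,[0,0,-9],0],[1,[0,0,-14],0],[1,[0,0,-19],0],[1,[0,0,-22],0],[1,[0,0,-22],0],[1,[0,0,-22],0]]' 15
python3 place.py 27 5 240
```

```text
clock: 21.6
tool_pos: [0.6725, -0.0367, 0.0193]
eef_rot: [0.004, 1.0, 0.0, 0.0]
contact_force: [0.8, -0.2, 1.4]
opening: 0.309
clock: 22.3
tool_pos: [0.6723, -0.0368, 0.2395]
eef_rot: [0.004, 1.0, -0.0, 0.0]
contact_force: [-0.5, 0.4, -0.8]
opening: 0.31
[ 0.5186 -0.2006  0.24  ]
pos [ 0.6723 -0.0368  0.2395] ytool 89.5 q [ 0.11  0.77 -0.25  1.42  0.21  0.97  1.38] clk 22.3
shift [15.23, -16.51, -0.06] yaw 22.5  alt -157.5 rows>= 5
machine xy mm 82.5 237.8
```

```bash
python3 -m inch '[[1,[5,0,-1.5],0],[1,[10,-1,-1.5],0],[1,[14,-4,-1.5],8],[1,[15.2,-8,-1.5],16],[1,[15.2,-12,-1.5],22.5],[1,[15.2,-16.5,-1],22.5],[1,[15.2,-16.5,3],22.5],[1,[15.2,-16.5,7],22.5],[1,[15.2,-16.5,11],22.5],[1,[15.2,-16.5,14],22.5],[1,[15.2,-16.5,14],22.5],[1,[15.2,-16.5,14],22.5]]' 15
python3 place.py 27 5 65; python3 look.py w12
```

```text
clock: 23.5
tool_pos: [0.518, -0.2001, 0.0983]
eef_rot: [0.199, 0.98, 0.0, -0.002]
contact_force: [0.7, 0.0, 0.1]
opening: 0.307
[ 0.5186 -0.2006  0.065 ]
pos [ 0.518  -0.2001  0.0983] ytool 67.0 q [ 0.35  0.83 -0.11  1.89  0.19  0.43  1.27] clk 23.5
shift [-0.08, -0.02, 3.33] yaw 0.0  alt -180.0 rows>= 1
machine xy mm 4.3 27.2
[ 0.518  -0.2001  0.0983] 23.5 0.30747725504699513
```

View pics/w12.png

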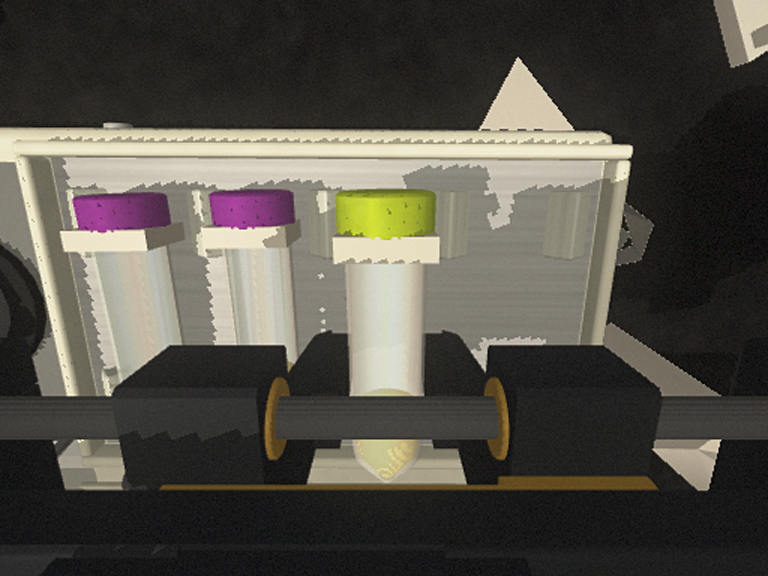

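Tube C is over the third groove, which is centred at column 387. I'll lower it and release.

```bash
python3 -m inch '[[1,[-0.05,0,1.5],0],[1,[-0.05,0,2.8],0],[1,[-0.05,0,3.3],0],[1,[-0.05,0,3.4],0],[1,[-0.05,0,3.4],0],[0.57,[-0.05,0,3.4],0],[0.57,[-0.05,0,3.4],0],[0.57,[-0.05,0,3.4],0],[0.57,[-0.05,0,3.4],0],[0.57,[0,0,2],0],[0.57,[0,0,-3],0],[0.5,[0,0,-8],0],[0.4,[0,0,-13],0],[0.4,[0,0,-13],0],[0.4,[0,0,-13],0]]' 15
python3 look.py w13
python3 - <<'E'
from h import *
go([.65,.06,.20],83.4)
E
```

```text
clock: 25.05
tool_pos: [0.5194, -0.2007, 0.2312]
eef_rot: [0.199, 0.98, -0.0, 0.002]
contact_force: [-0.8, 0.6, -0.3]
opening: 0.602
[ 0.5194 -0.2007  0.2312] 25.05 0.6019463075749486
pos [ 0.5184 -0.2004  0.2296] ytool 67.0 q [ 0.39  0.63 -0.16  1.8   0.15  0.72  1.31] clk 25.1
shift [-1.94, 29.11, 2.96] yaw -16.4  alt 163.6 rows>= 6
```

View pics/w13.png

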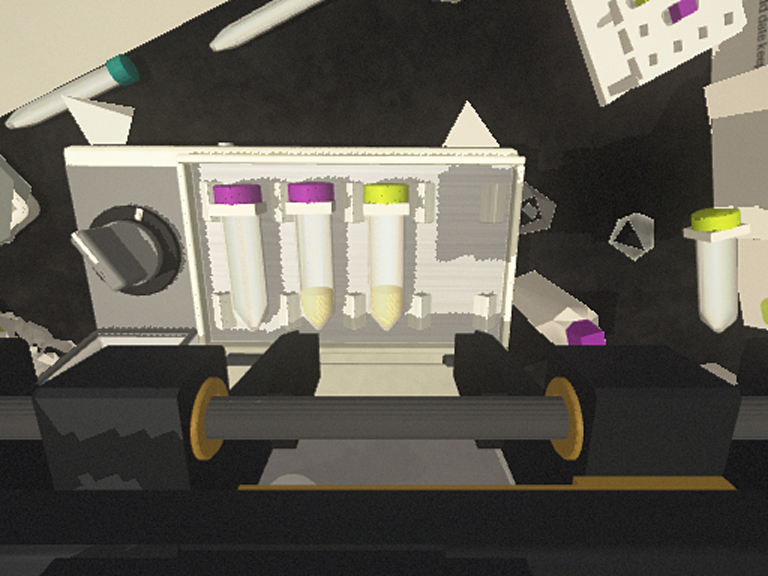

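Three tubes are lying in their grooves. The last tube, near (716,270), may have shifted, so I'll move there and look again.

```bash
python3 tube.py w13 714 208 722 332 5; python3 -m inch '[[0.4,[0,15,-1],-8],[0.4,[0,15,-1],-8],[0.4,[0,15,-1],-8],[0.4,[-1.9,29.1,2.9],-16.4],[0.4,[-1.9,29.1,2.9],-16.4],[0.4,[-1.9,29.1,2.9],-16.4],[0.4,[-1.9,29.1,2.9],-16.4],[0.4,[-1.9,29.1,2.9],-16.4],[0.4,[-1.9,29.1,2.9],-16.4],[0.4,[-1.9,29.1,2.9],-16.4]]'
python3 look.py w14
```

```text
centre [0.6469 0.0623 0.0188] len 0.119 ang -4.9
pos [ 0.5184 -0.2004  0.2296] ytool 67.0 q [ 0.39  0.63 -0.16  1.8   0.15  0.72  1.31] clk 25.1
shift [-2.05, 29.36, 21.01] yaw -18.1  alt 161.9 rows>= 8
clock: 26.1
tool_pos: [0.6495, 0.0577, 0.2]
eef_rot: [0.059, 0.998, -0.001, -0.0]
contact_force: [0.5, 1.0, 0.3]
opening: 0.6
[0.6495 0.0577 0.2   ] 26.1 0.6003343001219016
```

View pics/w14.png

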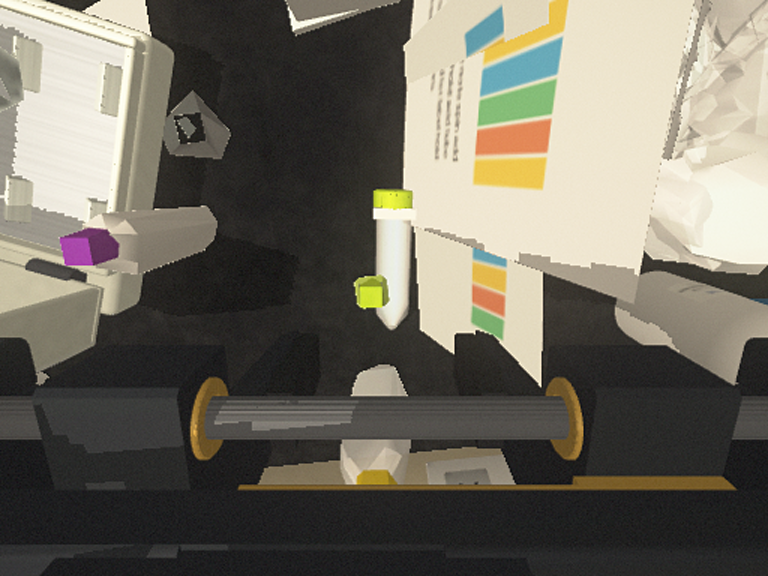

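```bash
python3 tube.py w14 393 188 393 329 5; python3 -m inch '[[0.4,[0,0.45,4],0],[0.4,[0,0.45,7],0],[0.4,[0,0.45,9],0],[0.4,[0,0.45,11],0],[0.4,[0,0.45,11.5],0],[0.4,[0,0.45,11.5],0]]'
python3 - <<'E'
from h import *
go([.652,.0618,.0195],83.3)
E
```

```text
centre [0.6479 0.0626 0.0188] len 0.115 ang -6.4
pos [0.6497 0.0579 0.2003] ytool 83.3 q [-0.05  0.79 -0.2   1.53  0.19  0.85  1.13] clk 26.15
shift [-0.27, 0.47, 18.08] yaw -0.3  alt 179.7 rows>= 4
clock: 26.75
tool_pos: [0.6502, 0.0636, 0.085]
eef_rot: [0.058, 0.998, -0.0, -0.001]
contact_force: [-0.4, -0.5, 0.7]
opening: 0.598
pos [0.6502 0.0636 0.085 ] ytool 83.4 q [-0.08  0.94 -0.17  1.59  0.23  0.63  1.09] clk 26.75
shift [-0.21, -0.15, 6.55] yaw 0.1  alt -179.9 rows>= 2
```

```bash
python3 -m inch '[[0.4,[-0.2,-0.1,2],0],[0.4,[-0.2,-0.1,4],0],[0.4,[-0.2,-0.1,5.5],0],[0.4,[-0.2,-0.1,6.3],0],[0.4,[-0.2,-0.1,6.5],0],[0.4,[-0.2,-0.1,6.5],0],[1,[-0.2,-0.1,6.5],0],[1,[-0.2,-0.1,6.5],0],[1,[-0.2,-0.1,6.5],0],[1,[-0.2,-0.1,6.5],0],[1,[-0.2,-0.1,6.5],0],[1,[-0.2,-0.1,6.5],0],[1,[-0.2,-0.1,6.5],0]]' 15
python3 -m inch '[[1,[0,0,-4],0],[1,[0,0,-9],0],[1,[0,0,-14],0],[1,[0,0,-19],0],[1,[0,0,-22],0],[1,[0,0,-22],0],[1,[0,0,-22],0]]' 15
python3 place.py 81 5 240
```

```text
clock: 28.05
tool_pos: [0.6528, 0.0633, 0.0206]
eef_rot: [0.058, 0.998, 0.0, 0.0]
contact_force: [-0.5, -0.7, 3.6]
opening: 0.311
clock: 28.75
tool_pos: [0.6522, 0.0632, 0.2402]
eef_rot: [0.057, 0.998, -0.0, 0.0]
contact_force: [-0.4, 0.4, -1.1]
opening: 0.308
[ 0.5397 -0.1509  0.24  ]
pos [0.6522 0.0632 0.2402] ytool 83.4 q [-0.06  0.75 -0.21  1.48  0.18  0.94  1.14] clk 28.75
shift [8.72, -22.56, 0.02] yaw 16.4  alt -163.6 rows>= 5
machine xy mm 25.0 322.0
```

```bash
python3 -m inch '[[1,[5,-2,-1],0],[1,[8.7,-6,-1],8],[1,[8.7,-11,-1],16.4],[1,[8.7,-16,-1],16.4],[1,[8.7,-20,-1],16.4],[1,[8.7,-22.6,-1],16.4],[1,[8.7,-22.6,3],16.4],[1,[8.7,-22.6,7],16.4],[1,[8.7,-22.6,11],16.4],[1,[8.7,-22.6,14],16.4],[1,[8.7,-22.6,14],16.4],[1,[8.7,-22.6,14],16.4]]' 15
python3 place.py 81 5 66; python3 look.py w15
```

```text
clock: 29.95
tool_pos: [0.539, -0.151, 0.0991]
eef_rot: [0.199, 0.98, 0.0, -0.002]
contact_force: [-0.1, -0.8, -0.4]
opening: 0.309
[ 0.5397 -0.1509  0.066 ]
pos [ 0.539  -0.151   0.0991] ytool 67.0 q [ 0.26  0.83 -0.11  1.88  0.19  0.44  1.18] clk 29.95
shift [-0.07, 0.03, 3.31] yaw 0.0  alt -180.0 rows>= 1
machine xy mm 4.4 80.7
[ 0.539  -0.151   0.0991] 29.95 0.3091299041646284
```

View pics/w15.png

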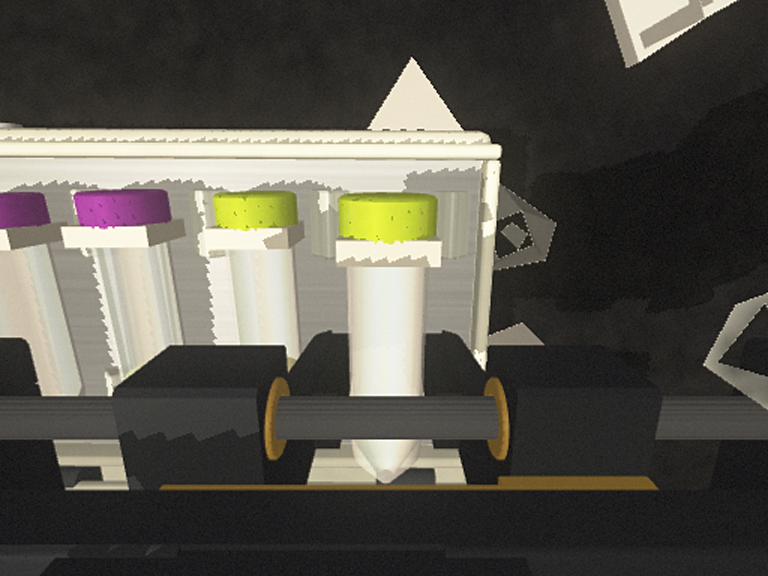

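Tube D is over the leftmost groove. I'll lower it and release.

```bash
python3 -m inch '[[1,[-0.05,0,1.5],0],[1,[-0.05,0,2.8],0],[1,[-0.05,0,3.2],0],[1,[-0.05,0,3.35],0],[1,[-0.05,0,3.35],0],[0.57,[-0.05,0,3.35],0],[0.57,[-0.05,0,3.35],0],[0.57,[-0.05,0,3.35],0],[0.57,[-0.05,0,3.35],0],[0.57,[0,0,2],0],[0.57,[0,0,-3],0],[0.5,[0,0,-8],0],[0.4,[0,0,-13],0],[0.4,[0,0,-17],0],[0.4,[0,0,-17],0],[0.4,[0,0,-17],0]]' 15
python3 look.py w16
python3 - <<'E'
from h import *
b=viewer.snapshot("scene"); save(b[90:300,170:400],"z10",3.3)
E
```

```text
clock: 31.6
tool_pos: [0.5402, -0.1514, 0.2717]
eef_rot: [0.199, 0.98, -0.0, 0.001]
contact_force: [-0.1, 0.5, -0.3]
opening: 0.598
[ 0.5402 -0.1514  0.2717] 31.6 0.5981123189697646
```

View pics/w16.png

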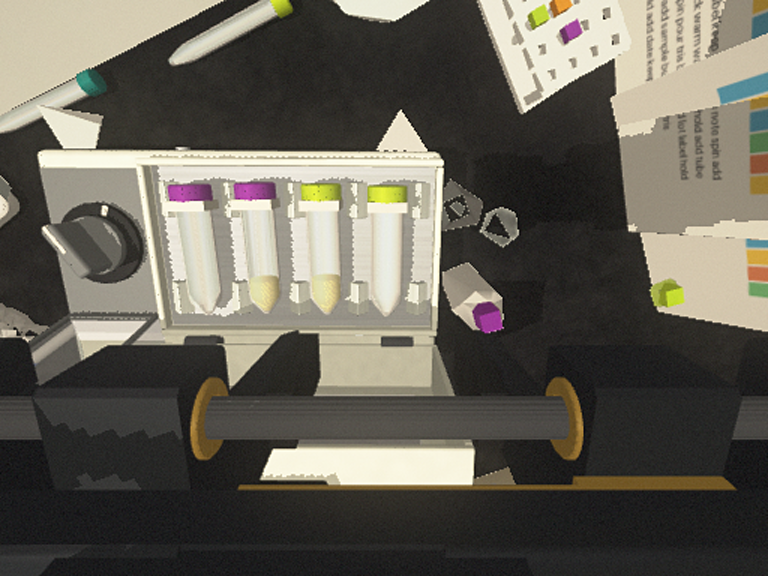

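View pics/z10.png

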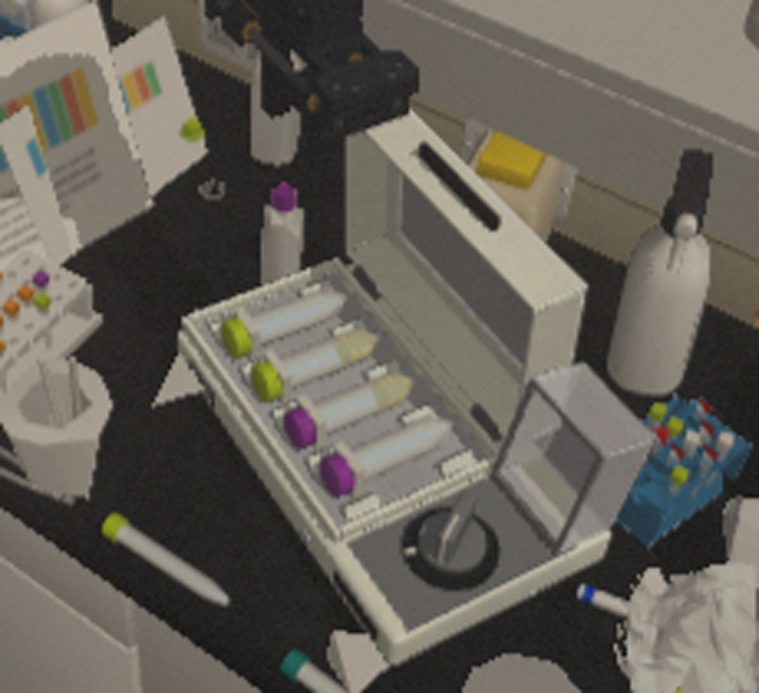

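```bash
python3 - <<'E'
from h import *
from place import m
cs=viewer.camera_params("scene"); ct=viewer.camera_params("top")
z=lambda x,y:(170+x/3.3,90+y/3.3); t=lambda x,y:(100+x/2.4,40+y/2.4)
c,sn=np.cos(m[2]),np.sin(m[2])
for n,a,b in (("R h45",(585,290),(643,222)),("R h0",(527,337),(630,268)),("L h0",(347,152),(343,172))):
    p,e=trin((cs,z(*a)),(ct,t(*b))); d=p[:2]-m[:2]; X=c*d[0]+sn*d[1]; 
    f=np.array([85-X*1000,p[2]*1000-58]); h=45 if "45" in n else 0
    print(n,p,e,"xm",(X*1000).round(1),"ym",((-sn*d[0]+c*d[1])*1000).round(1),"theta",(np.arctan2(f[1],f[0])+ (np.arctan2(h,165))*-1 ).round(3) , np.hypot(*f).round(1))
E
python3 place.py 0 175 272
```

```text
R h45 [ 0.5641 -0.3864  0.2206] [0.4, 0.4] xm 119.5 ym -126.2 theta 1.514 166.2
R h0 [ 0.5261 -0.3728  0.1992] [7.4, 7.4] xm 79.2 ym -128.6 theta 1.53 141.3
L h0 [ 0.6425 -0.1355  0.1681] [4.9, 4.9] xm 93.7 ym 135.4 theta 1.649 110.4
[ 0.6645 -0.2919  0.272 ]
pos [ 0.539  -0.1512  0.2694] ytool 67.0 q [ 0.3   0.58 -0.17  1.74  0.13  0.83  1.23] clk 31.7
shift [-17.04, -8.05, -0.29] yaw 0.0  alt -180.0 rows>= 4
machine xy mm 4.5 80.5
```

```bash
python3 -m inch '[[1,[-5,-2,-1],0],[1,[-10,-5,-1],0],[1,[-15,-7,-1],0],[1,[-16.3,-8,-0.5],0],[1,[-16.3,-8,-0.5],0],[1,[-16.3,-8,2],0],[1,[-16.3,-8,4.5],0],[1,[-16.3,-8,5.6],0],[1,[-16.3,-8,5.6],0],[1,[-16.3,-8,5.6],0]]' 15
python3 place.py 0 133 215; python3 look.py w17
python3 - <<'E'
import numpy as np
for th in np.arange(1.52,-0.001,-.08): print(round(th,2),(np.array([85-150*np.cos(th)+45*np.sin(th)+9,58+150*np.sin(th)+45*np.cos(th)+14])).round(1))
E
```

```text
clock: 32.7
tool_pos: [0.659, -0.2881, 0.2146]
eef_rot: [0.199, 0.98, 0.0, 0.0]
contact_force: [0.6, -0.4, 0.1]
opening: 0.003
[ 0.6258 -0.2755  0.215 ]
pos [ 0.659  -0.2881  0.2146] ytool 67.0 q [ 0.42  0.86 -0.16  1.28  0.14  1.01  1.41] clk 32.7
shift [3.55, -0.13, -0.04] yaw 0.0  alt -180.0 rows>= 1
machine xy mm 168.5 1.3
[ 0.659  -0.2881  0.2146] 32.7 0.003171326107207485
1.52 [131.3 224.1]
1.44 [119.1 226.6]
1.36 [106.6 228.1]
1.28 [ 94.1 228.6]
1.2 [ 81.6 228.1]
1.12 [ 69.2 226.6]
1.04 [ 56.9 224.1]
0.96 [ 44.8 220.7]
0.88 [ 33.1 216.3]
0.8 [ 21.8 211. ]
0.72 [ 10.9 204.7]
0.64 [  0.6 197.7]
0.56 [ -9.2 189.8]
0.48 [-18.3 181.2]
0.4 [-26.6 171.9]
0.32 [-34.2 161.9]
0.24 [-41.  151.4]
0.16 [-46.9 140.3]
0.08 [-51.9 128.8]
-0.0 [-56. 117.]
```

View pics/w17.png

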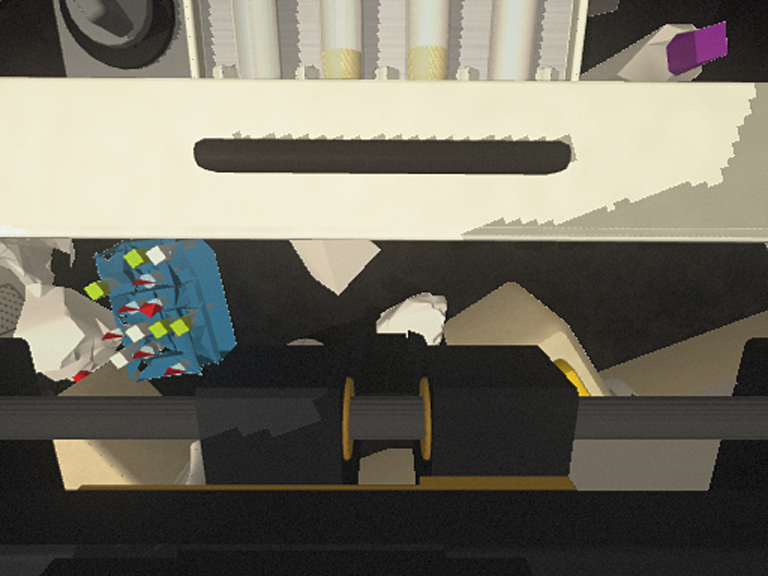

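```bash
python3 - <<'E'
import numpy as np
R=142
for th in np.arange(1.52,-0.001,-.04):
    X=85-R*np.cos(th)+45*np.sin(th)+9; Z=58+R*np.sin(th)+45*np.cos(th)+14
    print(round(th,2),round((168.5-X)/10,2),round((214.6-Z)/10,2),end=" | ")
E
```

```text
1.52 3.68 -0.15 | 1.48 4.26 -0.29 | 1.44 4.84 -0.41 | 1.4 5.43 -0.5 | 1.36 6.02 -0.57 | 1.32 6.61 -0.61 | 1.28 7.21 -0.63 | 1.24 7.81 -0.63 | 1.2 8.4 -0.61 | 1.16 9.0 -0.56 | 1.12 9.59 -0.48 | 1.08 10.17 -0.38 | 1.04 10.76 -0.26 | 1.0 11.34 -0.12 | 0.96 11.91 0.05 | 0.92 12.47 0.24 | 0.88 13.03 0.45 | 0.84 13.58 0.68 | 0.8 14.12 0.94 | 0.76 14.64 1.22 | 0.72 15.16 1.51 | 0.68 15.66 1.83 | 0.64 16.15 2.17 | 0.6 16.63 2.53 | 0.56 17.09 2.9 | 0.52 17.54 3.3 | 0.48 17.97 3.71 | 0.44 18.38 4.14 | 0.4 18.78 4.59 | 0.36 19.15 5.05 | 0.32 19.51 5.52 | 0.28 19.85 6.01 | 0.24 20.17 6.51 | 0.2 20.47 7.03 | 0.16 20.75 7.56 | 0.12 21.01 8.09 | 0.08 21.24 8.64 | 0.04 21.46 9.2 | -0.0 21.65 9.76 |
```

```bash
python3 -m inch '[[1,[2,0,-0.1],0],[1,[3,0,-0.15],0],[1,[3.4,0,-0.15],0],[1,[3.7,0,-0.15],0],[1,[4.0,0,-0.2],0],[1,[4.3,0,-0.3],0],[1,[4.6,0,-0.35],0],[1,[4.9,0,-0.4],0],[1,[5.2,0,-0.45],0],[1,[5.5,0,-0.5],0],[1,[5.8,0,-0.55],0],[1,[6.1,0,-0.55],0],[1,[6.4,0,-0.6],0],[1,[6.7,0,-0.6],0],[1,[7.0,0,-0.6],0]]' 15
python3 place.py 0 100 200 | tail -1; python3 look.py w18
```

```text
clock: 34.25
tool_pos: [0.5996, -0.2632, 0.2218]
eef_rot: [0.199, 0.98, -0.001, 0.006]
contact_force: [9.1, -3.6, -1.7]
opening: 0.005
machine xy mm 104.0 1.1
[ 0.5996 -0.2632  0.2218] 34.25 0.004523084759205808
```

View pics/w18.png

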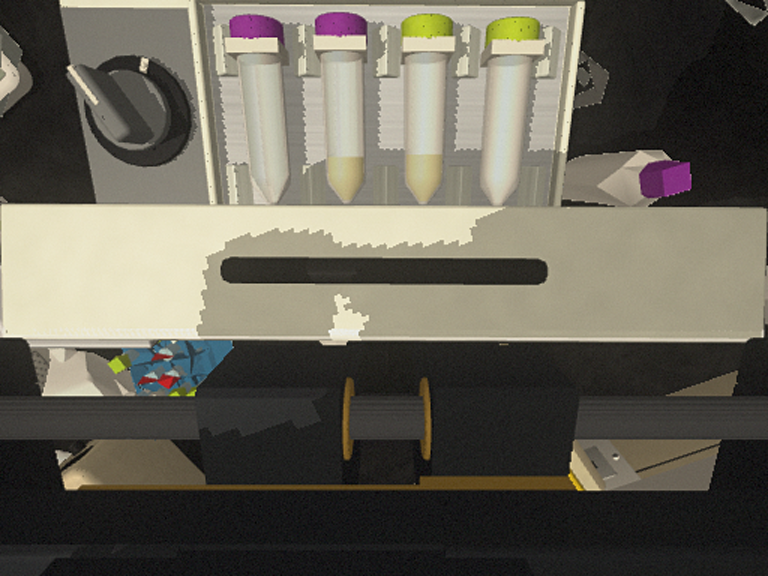

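```bash
python3 -m inch '[[1,[0.4,0,0],0],[1,[0.8,0,0],0],[1,[1.2,0,0],0],[1,[1.6,0,0],0],[1,[2.0,0,0.05],0],[1,[2.4,0,0.1],0],[1,[2.8,0,0.15],0],[1,[3.2,0,0.2],0],[1,[3.6,0,0.3],0],[1,[4.0,0,0.4],0],[1,[4.4,0,0.5],0],[1,[4.8,0,0.6],0],[1,[5.2,0,0.75],0],[1,[5.6,0,0.9],0],[1,[6.0,0,1.05],0],[1,[6.4,0,1.2],0],[1,[6.8,0,1.4],0],[1,[7.2,0,1.6],0],[1,[7.6,0,1.8],0],[1,[8.0,0,2.0],0]]' 15
python3 place.py 0 100 200 | tail -1
```

```text
clock: 36.3
tool_pos: [0.5247, -0.231, 0.2024]
eef_rot: [0.199, 0.98, -0.0, 0.005]
contact_force: [3.7, -0.8, 5.2]
opening: -0.0
machine xy mm 22.6 1.5
```

```bash
python3 -m inch '[[1,[0.3,0,0.2],0],[1,[0.65,0,0.45],0],[1,[0.9,0,0.6],0],[1,[1.15,0,0.75],0],[1,[1.4,0,0.95],0],[1,[1.65,0,1.15],0],[1,[1.9,0,1.3],0],[1,[2.1,0,1.5],0],[1,[2.35,0,1.7],0],[1,[2.55,0,1.9],0],[1,[2.75,0,2.1],0],[1,[2.95,0,2.3],0],[1,[3.2,0,2.5],0],[1,[3.4,0,2.75],0],[1,[3.6,0,2.95],0],[1,[3.8,0,3.2],0],[1,[4.0,0,3.4],0],[1,[4.15,0,3.65],0],[1,[4.35,0,3.9],0],[1,[4.5,0,4.1],0]]' 15
python3 place.py 0 100 200 | tail -1; python3 look.py w19
```

```text
clock: 38.3
tool_pos: [0.4794, -0.2124, 0.1589]
eef_rot: [0.199, 0.98, 0.0, 0.0]
contact_force: [2.0, 0.4, 2.3]
opening: 0.003
machine xy mm -26.4 0.8
[ 0.4794 -0.2124  0.1589] 38.3 0.003236007818371393
```

View pics/w19.png

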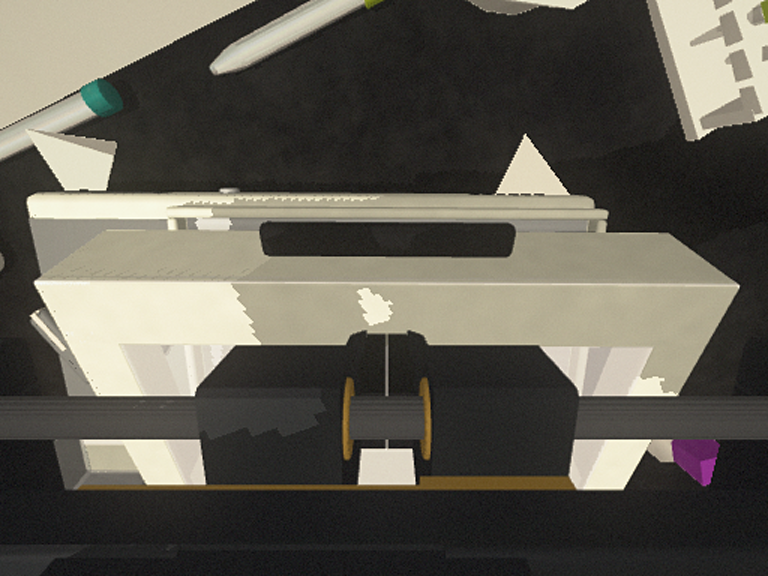

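```bash
python3 -m inch '[[1,[0.15,0,0.25],0],[1,[0.35,0,0.5],0],[1,[0.5,0,0.75],0],[1,[0.65,0,1.0],0],[1,[0.8,0,1.25],0],[1,[0.95,0,1.5],0],[1,[1.1,0,1.8],0],[1,[1.25,0,2.05],0],[1,[1.4,0,2.3],0],[1,[1.5,0,2.6],0],[1,[1.6,0,2.8],0],[1,[1.7,0,3.0],0],[1,[1.75,0,3.2],0],[1,[1.8,0,3.3],0],[1,[1.85,0,3.4],0],[1,[1.9,0,3.5],0],[1,[1.9,0,3.6],0],[1,[1.95,0,3.7],0],[1,[1.95,0,3.75],0],[1,[2,0,3.8],0]]' 15
python3 place.py 0 100 200 | tail -1
```

```text
clock: 40.35
tool_pos: [0.461, -0.2047, 0.1211]
eef_rot: [0.199, 0.98, -0.0, -0.0]
contact_force: [1.2, -1.7, 1.1]
opening: 0.002
machine xy mm -46.4 0.7
```

```bash
python3 -m inch '[[1,[0.05,0,0.1],0],[1,[0.1,0,0.2],0],[1,[0.1,0,0.3],0],[1,[0.15,0,0.4],0],[1,[0.15,0,0.45],0],[1,[0.15,0,0.45],0]]' 15
```

```text
clock: 40.95
tool_pos: [0.4597, -0.2041, 0.1174]
eef_rot: [0.199, 0.98, -0.0, 0.0]
contact_force: [-1.2, -0.3, 10.3]
opening: 0.009
```

```bash
python3 -m inch '[[1,[0,0,0.1],0],[1,[0,0,0.2],0],[1,[0,0,0.3],0],[1,[0,0,0.3],0]]' 15
python3 -m inch '[[1,[0,0,0.1],0],[1,[0,0,0.2],0],[1,[0,0,0.3],0],[1,[0,0,0.3],0]]' 15
```

```text
clock: 41.35
tool_pos: [0.4597, -0.2041, 0.1173]
eef_rot: [0.199, 0.98, -0.001, 0.001]
contact_force: [-6.0, 1.4, 42.4]
opening: 0.007
clock: 41.75
tool_pos: [0.4597, -0.2041, 0.1171]
eef_rot: [0.199, 0.98, -0.001, 0.002]
contact_force: [-11.5, 4.5, 72.0]
opening: 0.003
```

The hood is hard closed: the tip holds at z 0.103, the rim height, while the force climbs. I'll back off and look at the dial.

```bash
python3 -m inch '[[1,[0,0,-1],0],[1,[0,0,-4],0],[1,[0,0,-9],0],[1,[0,0,-13],0],[0.5,[2,-6,-14],0],[0.5,[2,-11,-14],0],[0.5,[2,-14,-14],0],[0.5,[2,-14,-14],0],[0.5,[2,-14,-14],0]]' 15
python3 look.py w20 dial_pointer dial_mark dial
python3 place.py -173 -5 140
python3 - <<'E'
from h import *
b=viewer.snapshot("scene"); save(b[90:300,170:400],"z11",3.3)
E
```

```text
clock: 42.65
tool_pos: [0.3854, -0.3253, 0.2502]
eef_rot: [0.201, 0.98, 0.001, -0.001]
contact_force: [-0.2, 0.5, 0.3]
opening: 0.435
[ 0.3854 -0.3253  0.2502] 42.65 0.43455257480868364
dial_pointer 0.59 [213 205  41  46] [235.  224.3] z.0155: [ 0.448 -0.388  0.016] ang -7.2
dial_mark 0.75 [207 198  53  48] [237.9 212.2] z.0155: [ 0.432 -0.376  0.016] ang 37.2
dial_mark 0.7 [190 295  77  30] [231.  309.1] z.0155: [ 0.578 -0.454  0.016] ang -109.0
dial 0.63 [216 207  36  44] [235.  224.1] z.0155: [ 0.448 -0.388  0.016] ang -4.4
[ 0.4312 -0.3808  0.14  ]
pos [ 0.3874 -0.3233  0.2505] ytool 67.2 q [ 0.74  0.54 -0.21  1.92  0.16  0.69  1.61] clk 42.85
shift [-6.28, -3.62, 11.04] yaw 0.2  alt -179.8 rows>= 3
machine xy mm -67.8 -137.2
```

View pics/w20.png

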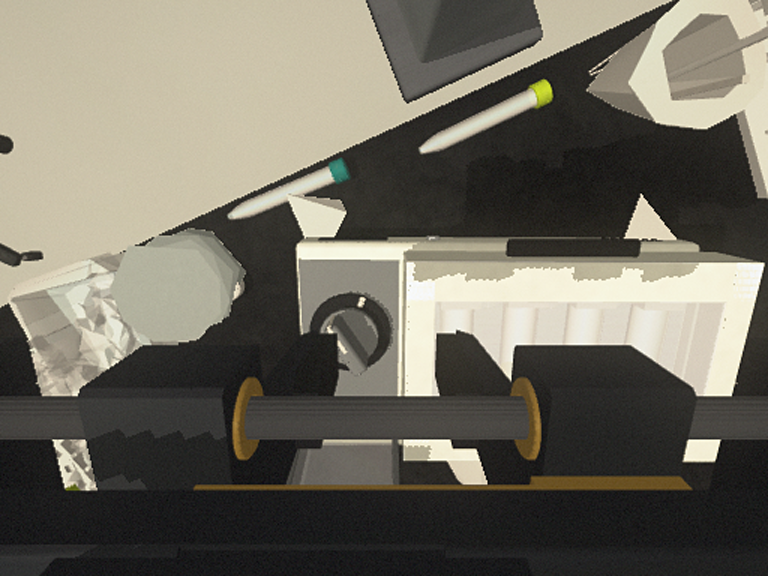

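View pics/z11.png

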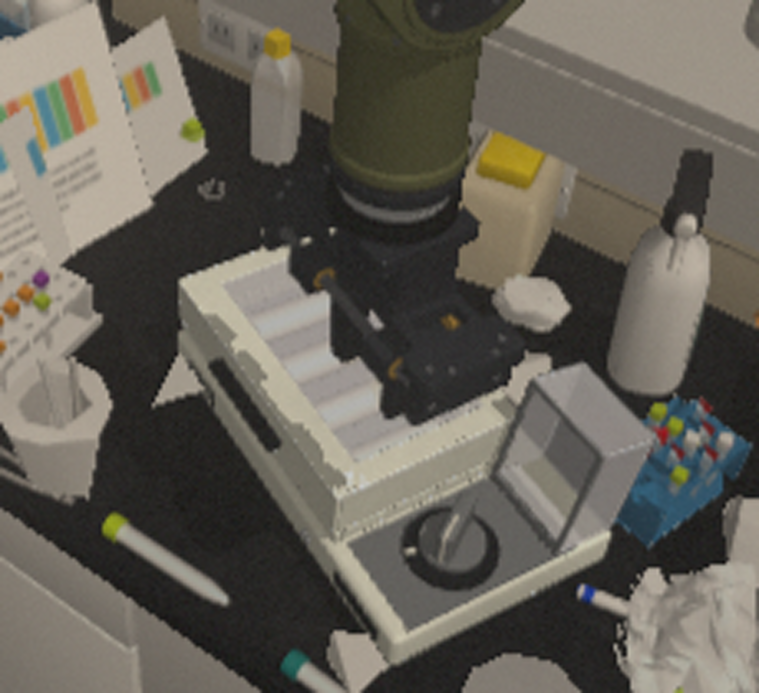

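```bash
python3 -m inch '[[0.4,[-5,-3.5,3],0.2],[0.4,[-6.8,-3.6,5],0.2],[0.4,[-6.8,-3.6,5],0.2],[0.4,[-6.8,-3.6,5],0.2],[0.4,[-6.8,-3.6,5],0.2]]' 15
python3 look.py w21 dial_mark
python3 place.py -173 -5 140
python3 - <<'E'
from h import *
import pickle
_,c,im=pickle.load(open("w21.pkl","rb")); save(im[90:250,170:345],"w21z",4)
E
```

```text
clock: 43.4
tool_pos: [0.4351, -0.3836, 0.2013]
eef_rot: [0.2, 0.98, 0.0, -0.0]
contact_force: [0.4, -0.5, -0.1]
opening: 0.603
[ 0.4351 -0.3836  0.2013] 43.4 0.602511608712235
dial_mark 0.68 [226 148  64  62] [257.9 173. ] z.0155: [ 0.432 -0.382  0.016] ang 77.5
[ 0.4312 -0.3808  0.14  ]
pos [ 0.435  -0.384   0.2018] ytool 66.9 q [ 0.75  0.7  -0.19  1.76  0.18  0.71  1.64] clk 43.5
shift [0.49, 0.15, 6.18] yaw -0.1  alt 179.9 rows>= 2
machine xy mm -0.2 -174.5
```

View pics/w21z.png

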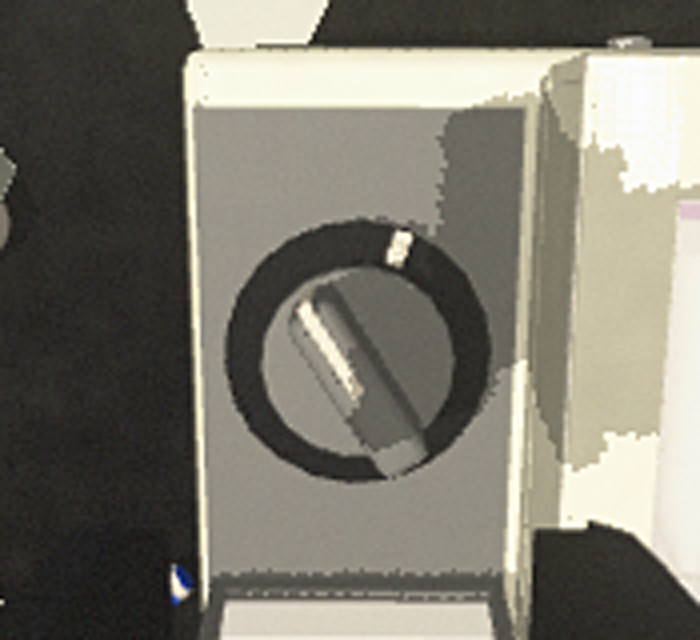

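```bash
python3 - <<'E'
from h import *
from place import m
import pickle
_,c,im=pickle.load(open("w21.pkl","rb"))
px=lambda x,y:(170+x/4,90+y/4)
cc,sn=np.cos(m[2]),np.sin(m[2])
def mach(p): d=p[:2]-m[:2]; return np.array([cc*d[0]+sn*d[1],-sn*d[0]+cc*d[1]])*1000
for z in (.048,.052,.056):
    C=mach(onz(c,px(358,350),z)); M=mach(onz(c,px(400,247),z)); d=M-C
    print(z,C.round(1),M.round(1),np.hypot(*d).round(1),"mark ang",np.arctan2(-d[1],-d[0])*-1 if 0 else np.arctan2(d[1],-d[0]))
P=mach(onz(c,px(304,303),.09));Q=mach(onz(c,px(356,394),.09)); d=P-Q; print(P.round(1),Q.round(1),"pointer dir",np.arctan2(d[1],-d[0]))
# wing edges
for a,b in (((325,285),(425,445)),((292,325),(388,475))):
    P=mach(onz(c,px(*a),.088));Q=mach(onz(c,px(*b),.075)); d=P-Q; print(P.round(1),Q.round(1),np.arctan2(d[1],-d[0]))
E
```

```text
0.048 [  -5.3 -172. ] [ -33.2 -160.9] 30.0 mark ang 0.379178353693616
0.052 [  -6.2 -172. ] [ -33.7 -161.1] 29.6 mark ang 0.3791783536936174
0.056 [  -7.  -172.1] [ -34.1 -161.3] 29.2 mark ang 0.3791783536936184
[ -25.3 -184.7] [  -3.8 -172.8] pointer dir -0.5055419084385749
[ -29.2 -179.9] [  13.4 -155.3] -0.5247604054775431
[ -19.8 -187.7] [  21.4 -164.6] -0.5113174253767246
```

```bash
python3 -m inch '[[0.6,[0.5,0.2,1],-8],[0.6,[0.5,0.2,3],-16],[0.6,[0.5,0.2,5],-20],[0.6,[0.5,0.2,6.5],-20],[0.6,[0.5,0.2,7],-20],[0.6,[0.5,0.2,7],-20]]' 10
python3 place.py -172.5 -5 78
```

```text
clock: 44.1
tool_pos: [0.431, -0.3807, 0.131]
eef_rot: [0.028, 1.0, 0.0, -0.0]
contact_force: [-0.2, -0.3, 0.4]
opening: 0.401
[ 0.4314 -0.3803  0.078 ]
pos [ 0.431  -0.3807  0.131 ] ytool 86.8 q [ 0.78  0.8  -0.24  1.82  0.33  0.56  1.85] clk 44.1
shift [-0.04, 0.04, 5.3] yaw 19.8  alt -160.2 rows>= 3
machine xy mm -5.2 -173.0
```

```bash
python3 -m inch '[[0.6,[0,0,1.5],0],[0.6,[0,0,3],0],[0.6,[0,0,4.5],0],[0.6,[0,0,5.2],0],[0.6,[0,0,5.2],0],[0.6,[0,0,5.2],0]]' 10
python3 -m inch '[[0.8,[0,0,0],0],[1,[0,0,0],0],[1,[0,0,0],0],[1,[0,0,0],0],[1,[0,0,0],0],[1,[0,0,0],0],[1,[0,0,0],0]]' 12
```

```text
clock: 44.7
tool_pos: [0.4318, -0.3813, 0.0796]
eef_rot: [0.028, 1.0, -0.0, 0.001]
contact_force: [0.1, -0.6, -0.2]
opening: 0.399
clock: 45.4
tool_pos: [0.4319, -0.3803, 0.0791]
eef_rot: [0.027, 1.0, 0.0, 0.0]
contact_force: [0.5, 3.8, 5.7]
opening: 0.144
```

```bash
python3 -m inch '[[1,[0,0,0],5],[1,[0,0,0],10],[1,[0,0,0],15],[1,[0,0,0],20],[1,[0,0,0],25],[1,[0,0,0],30],[1,[0,0,0],35],[1,[0,0,0],39],[1,[0,0,0],41.5],[1,[0,0,0],41.5],[1,[0,0,0],41.5]]' 12
python3 place.py -173 -5 79; python3 -m inch '[[0.9,[0,0,0],0],[0.6,[0,0,0],0],[0.6,[0,0,0],0],[0.6,[0,0,0],0],[0.6,[0,0,-3],0],[0.6,[0,0,-7],0],[0.6,[0,0,-11],-10],[0.4,[0,0,-12],-20],[0.4,[0,0,-12],-21],[0.4,[0,0,-12],-21],[0.4,[0,0,-12],-21]]' 
python3 look.py w22
python3 - <<'E'
from h import *
import pickle
_,c,im=pickle.load(open("w22.pkl","rb")); save(im[90:250,170:345],"w22z",4)
E
```

```text
clock: 46.5
tool_pos: [0.4318, -0.3806, 0.0791]
eef_rot: [0.38, 0.925, 0.0, 0.0]
contact_force: [-0.1, 3.4, 5.6]
opening: 0.146
[ 0.4312 -0.3808  0.079 ]
pos [ 0.4318 -0.3806  0.0791] ytool 45.3 q [ 0.66  0.88 -0.04  1.84  0.07  0.42  1.37] clk 46.5
shift [0.03, -0.06, 0.01] yaw -21.7  alt 158.3 rows>= 3
machine xy mm -4.5 -172.6
clock: 47.6
tool_pos: [0.4308, -0.381, 0.1983]
eef_rot: [0.206, 0.978, 0.0, -0.0]
contact_force: [-0.4, -0.7, -0.5]
opening: 0.602
[ 0.4308 -0.381   0.1983] 47.6 0.6016346878105948
```

View pics/w22z.png

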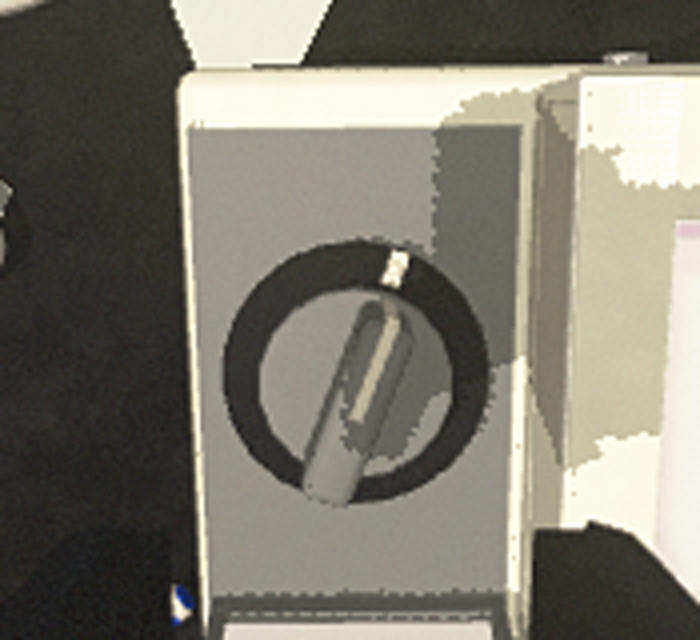

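```bash
python3 - <<'E'
from h import *
from place import m
import pickle
_,c,im=pickle.load(open("w22.pkl","rb"))
px=lambda x,y:(170+x/4,90+y/4)
cc,sn=np.cos(m[2]),np.sin(m[2])
def mach(p): d=p[:2]-m[:2]; return np.array([cc*d[0]+sn*d[1],-sn*d[0]+cc*d[1]])*1000
a=lambda d:round(float(np.arctan2(d[1],-d[0])),3)
for cen in ((356,372),(355,370)):
    C=mach(onz(c,px(*cen),.05)); M=mach(onz(c,px(397,269),.05)); print(C.round(1),M.round(1),np.hypot(*(M-C)).round(1),a(M-C),a(M-np.array([-5,-172.5])))
P=mach(onz(c,px(393,317),.09));Q=mach(onz(c,px(356,420),.09)); E_=mach(onz(c,px(388,297),.068)); print(P.round(1),Q.round(1),a(P-Q),"end-centre",a(P-np.array([-5,-172.5])),"lowend",E_.round(1),a(E_-C))
for p,q in (((363,305),(303,488)),((413,325),(352,500))):
    P=mach(onz(c,px(*p),.088));Q=mach(onz(c,px(*q),.08)); print("edge",a(P-Q))
im2=cv2.cvtColor(im,cv2.COLOR_RGB2HSV); w=((im2[...,1]<60)&(im2[...,2]>150)); w[:, :225]=0; w[:,290:]=0; w[:145]=0; w[220:]=0
n,l,st,ce=cv2.connectedComponentsWithStats(w.astype(np.uint8)); print(st[1:],ce[1:])
E
```

```text
[  -5.3 -172. ] [ -32.9 -160.9] 29.7 0.382 0.394
[  -5.9 -172.2] [ -32.9 -160.9] 29.3 0.397 0.394
[ -27.5 -163.5] [  -3.2 -172.3] 0.345 end-centre 0.379 lowend [ -28.5 -163.9] 0.353
edge 0.314
edge 0.311
[[225 145  54  34 527]
 [265 153   7   9  38]
 [235 163  30  42 572]
 [257 169  13  26  88]
 [225 189  21  31 239]
 [271 189  10  16  39]
 [280 188   1   1   1]
 [254 190   3   2   4]
 [247 193  10  21  74]
 [269 198  21  22 108]
 [258 203   1   1   1]
 [261 204   7   5  15]
 [269 205   1   1   1]
 [266 215   2   2   3]
 [279 215   1   1   1]
 [284 214   1   1   1]
 [287 215   1   1   1]
 [289 215   1   1   1]
 [246 216  13   4  21]
 [259 216   3   4   6]
 [263 218   1   1   1]
 [268 218   1   1   1]
 [273 218   1   1   1]
 [289 219   1   1   1]] [[242.38140417 152.00759013]
 [268.47368421 156.81578947]
 [245.93356643 180.73251748]
 [263.43181818 181.77272727]
 [231.33054393 209.14225941]
 [275.41025641 196.58974359]
 [280.         188.        ]
 [255.         190.75      ]
 [251.74324324 203.55405405]
 [281.78703704 210.37037037]
 [258.         203.        ]
 [263.93333333 206.13333333]
 [269.         205.        ]
 [266.33333333 215.66666667]
 [279.         215.        ]
 [284.         214.        ]
 [287.         215.        ]
 [289.         215.        ]
 [251.85714286 217.57142857]
 [260.16666667 217.16666667]
 [263.         218.        ]
 [268.         218.        ]
 [273.         218.        ]
 [289.         219.        ]]
```

```bash
python3 place.py -172.5 -5 200; python3 -m inch '[[0.4,[0,0,0],8],[0.4,[0,0,0],16],[0.4,[0,0,0],22],[0.4,[0,0,0],22],[0.4,[0,0,0],22]]'; python3 place.py -172.5 -5 200
python3 look.py w23
python3 - <<'E'
from h import *
import pickle
_,c,im=pickle.load(open("w23.pkl","rb")); save(im[90:250,170:345],"w23z",4)
from place import m,W
for p in ((-.005,-.1725,.05),(-.005,-.1725,.09)): print((proj(c,W(m,p))-[170,90])*4)
E
```

```text
[ 0.4314 -0.3803  0.2   ]
pos [ 0.4308 -0.3809  0.1981] ytool 66.2 q [ 0.74  0.69 -0.16  1.77  0.16  0.69  1.64] clk 47.65
shift [-0.03, 0.08, -0.19] yaw -0.8  alt 179.2 rows>= 1
machine xy mm -5.3 -173.3
clock: 48.15
tool_pos: [0.4312, -0.3808, 0.1982]
eef_rot: [0.387, 0.922, -0.0, -0.0]
contact_force: [-0.6, 0.0, -0.3]
opening: 0.602
[ 0.4314 -0.3803  0.2   ]
pos [ 0.4312 -0.3808  0.1982] ytool 44.4 q [ 0.67  0.69 -0.05  1.78  0.05  0.67  1.37] clk 48.15
shift [0.02, 0.04, -0.18] yaw -22.6  alt 157.4 rows>= 3
machine xy mm -5.0 -173.0
[ 0.4312 -0.3808  0.1982] 48.15 0.6018645746476642
[[351.91484843 371.12015621]]
[[352.27026607 410.37189305]]
```

View pics/w23z.png

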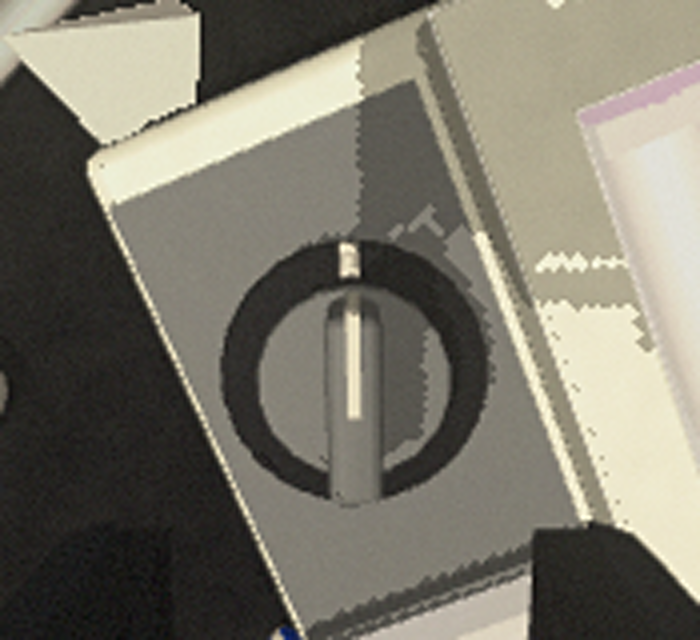

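```bash
python3 - <<'E'
from h import *
from place import m
import pickle
px=lambda x,y:(170+x/4,90+y/4)
cc,sn=np.cos(m[2]),np.sin(m[2])
def mach(p): d=p[:2]-m[:2]; return np.array([cc*d[0]+sn*d[1],-sn*d[0]+cc*d[1]])*1000
a=lambda d:round(float(np.arctan2(d[1],-d[0])),3)
for t in ("w21","w22","w23"):
    _,c,im=pickle.load(open(t+".pkl","rb"))
    g=im.astype(int).max(2)
    # ring: dark annulus; fit using outer contour
    x0,y0=(170+356/4,90+365/4)
    yy,xx=np.mgrid[:384,:512]; dist=np.hypot(xx-x0,yy-y0)
    dark=((g<70)&(dist<38)).astype(np.uint8)
    cs_,_=cv2.findContours(dark,cv2.RETR_EXTERNAL,cv2.CHAIN_APPROX_NONE)
    k=max(cs_,key=cv2.contourArea); hull=cv2.convexHull(k); e=cv2.fitEllipse(hull); 
    C=mach(onz(c,e[0],.05))
    # mark: bright within ring annulus
    n,l,st,ce=cv2.connectedComponentsWithStats(((g>170)&(dist>20)&(dist<34)&(yy<y0)).astype(np.uint8))
    print(t,"ellipse",np.round(e[0],1),np.round(e[1],1),"C",C.round(1))
    for i in range(1,n):
        if st[i,4]>12:
            M=mach(onz(c,ce[i],.05)); print("   blob",ce[i].round(1),st[i,4],M.round(1),"r",np.hypot(*(M-C)).round(1),"ang",a(M-C),"ang nominal",a(M-np.array([-5,-173])))
_,c,_=pickle.load(open("w23.pkl","rb"))
P=mach(onz(c,px(353,312),.09));Q=mach(onz(c,px(354,418),.09)); print(P.round(1),Q.round(1),"line",a(P-Q))
P=mach(onz(c,px(329,320),.09));Q=mach(onz(c,px(330,480),.09)); print("edgeL",a(P-Q)); P=mach(onz(c,px(379,320),.09));Q=mach(onz(c,px(383,480),.09)); print("edgeR",a(P-Q))
E
```

```text
w21 ellipse [259.  177.5] [64.6 65.9] C [  -5.8 -172.5]
   blob [269.  152.1] 28 [ -33.1 -162. ] r 29.3 ang 0.368 ang nominal 0.374
w22 ellipse [258.6 182.6] [64.8 66.1] C [  -5.8 -172.5]
   blob [268.6 156.6] 36 [ -33.6 -161.6] r 29.8 ang 0.372 ang nominal 0.379
w23 ellipse [258.1 182.1] [65.2 66.5] C [  -5.6 -172. ]
   blob [256.6 154.8] 33 [ -33.3 -162.3] r 29.3 ang 0.338 ang nominal 0.36
[ -26.3 -163.5] [  -3.1 -172.8] line 0.383
edgeL 0.392
edgeR 0.361
```

```bash
python3 -m inch '[[0.4,[-1,0.05,2],0],[0.4,[-2.5,0.05,4.5],0],[0.4,[-2.5,0.05,4.5],0],[0.4,[-2.5,0.05,4.5],0],[0.4,[-2.5,0.05,4.5],0]]'; 
python3 look.py w24
python3 - <<'E'
from h import *
import pickle
_,c,im=pickle.load(open("w24.pkl","rb")); save(im[60:250,170:345],"w24z",4)
E
```

```text
clock: 48.7
tool_pos: [0.449, -0.3985, 0.1546]
eef_rot: [0.388, 0.922, 0.0, 0.0]
contact_force: [0.5, 0.9, -0.2]
opening: 0.6
[ 0.449  -0.3985  0.1546] 48.7 0.5996573776174849
```

View pics/w24z.png

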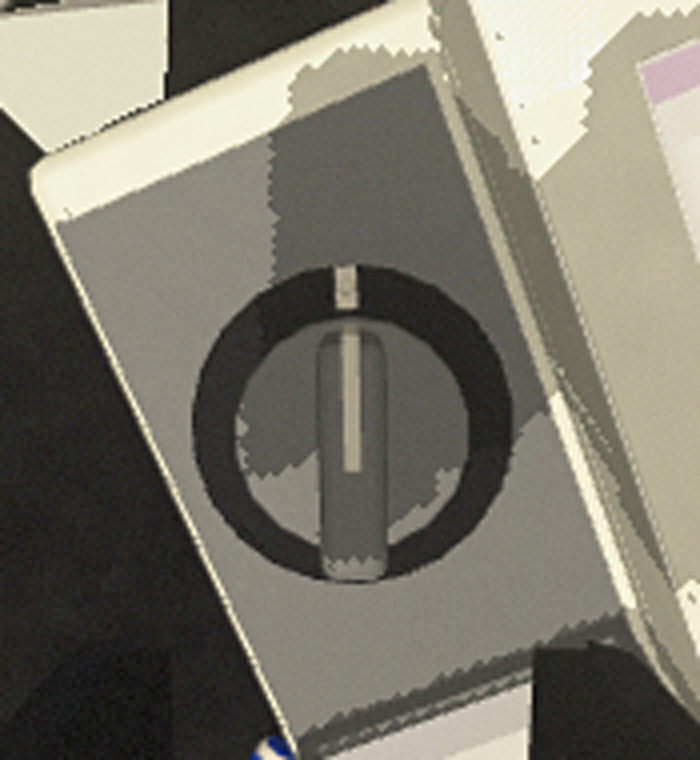

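The pointer is about 2° clockwise of the mark: in this picture the mark is at column 345.5, the pointer end at 350.5 and the axis at 353. I'll re-grip and trim it.

```bash
python3 -m inch '[[0.6,[2,0.05,0],0],[0.6,[2.5,0.05,1],0],[0.6,[2.5,0.05,3],0],[0.6,[2.5,0.05,5],0],[0.6,[2.5,0.05,7],0],[0.6,[2.5,0.05,7.5],0],[0.6,[2.5,0.05,7.5],0]]'
python3 place.py -172.5 -5 79
python3 -m inch '[[0.8,[0,0,0],0],[1,[0,0,0],0],[1,[0,0,0],0],[1,[0,0,0],0],[1,[0,0,0],0],[1,[0,0,0],0],[1,[0,0,0],-1],[1,[0,0,0],-2],[1,[0,0,0],-3],[1,[0,0,0],-3],[1,[0,0,0],-3],[1,[0,0,0],-3]]' 12
python3 place.py -172.5 -5 79
python3 -m inch '[[0.9,[0,0,0],0],[0.6,[0,0,0],0],[0.6,[0,0,0],0],[0.6,[0,0,0],0],[0.6,[0,0,-3],0],[0.5,[-1,0,-6],0],[0.4,[-2.5,0,-7.5],0],[0.4,[-2.5,0,-7.5],0],[0.4,[-2.5,0,-7.5],0],[0.4,[-2.5,0,-7.5],0]]' 
python3 look.py w25
python3 - <<'E'
from h import *
import pickle
_,c,im=pickle.load(open("w25.pkl","rb")); save(im[60:250,170:345],"w25z",4)
E
```

```text
clock: 49.45
tool_pos: [0.4318, -0.3801, 0.0789]
eef_rot: [0.388, 0.922, 0.0, -0.0]
contact_force: [1.1, -0.3, -0.4]
opening: 0.403
[ 0.4314 -0.3803  0.079 ]
pos [ 0.4318 -0.3801  0.0789] ytool 44.3 q [ 0.66  0.88 -0.04  1.84  0.07  0.42  1.35] clk 49.45
shift [0.02, -0.04, -0.01] yaw -22.7  alt 157.3 rows>= 3
machine xy mm -4.7 -172.1
clock: 50.65
tool_pos: [0.4322, -0.3808, 0.0795]
eef_rot: [0.364, 0.931, -0.0, 0.001]
contact_force: [-1.3, -0.5, 6.6]
opening: 0.145
[ 0.4314 -0.3803  0.079 ]
pos [ 0.4322 -0.3808  0.0795] ytool 47.3 q [ 0.67  0.88 -0.05  1.84  0.09  0.42  1.38] clk 50.65
shift [0.09, -0.02, 0.05] yaw -19.7  alt 160.3 rows>= 3
machine xy mm -4.1 -172.6
clock: 51.65
tool_pos: [0.4489, -0.396, 0.1522]
eef_rot: [0.364, 0.931, 0.001, -0.002]
contact_force: [-0.7, -0.2, 0.0]
opening: 0.599
[ 0.4489 -0.396   0.1522] 51.65 0.598788568781624
```

View pics/w25z.png

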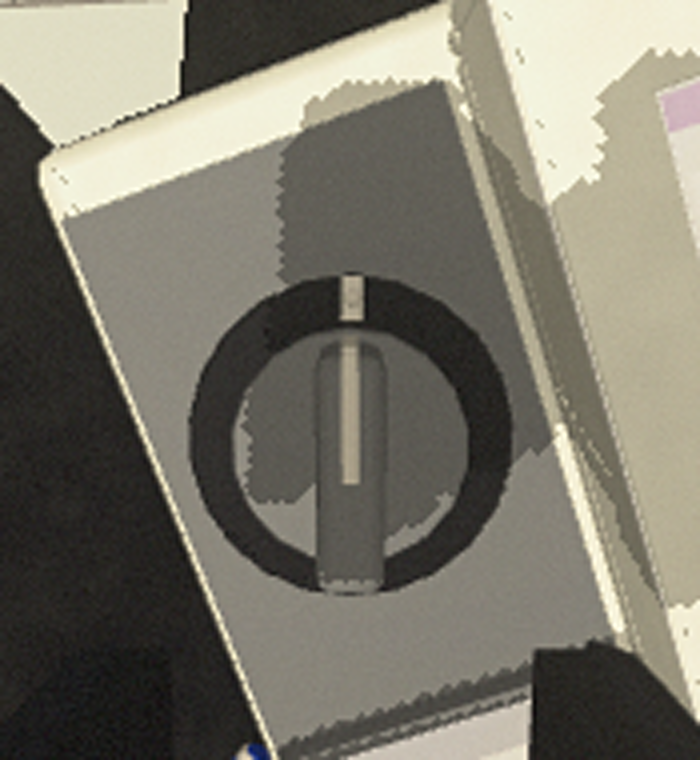

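The pointer line (column 350.5) now meets the mark (351.5). Next is the cover, going behind it.

```bash
python3 place.py -173 165 200; python3 -m inch '[[1,[0,0,-4.5],0],[1,[0,0,-4.5],0],[1,[0,0,-4.5],0]]'; python3 place.py -173 165 200
```

```text
[ 0.5877 -0.4472  0.2   ]
pos [ 0.449  -0.396   0.1522] ytool 47.3 q [ 0.68  0.78 -0.06  1.74  0.08  0.63  1.4 ] clk 51.7
shift [-13.65, 5.64, -4.83] yaw -19.7  alt 160.3 rows>= 4
machine xy mm 17.3 -180.1
clock: 52.0
tool_pos: [0.4502, -0.3971, 0.1987]
eef_rot: [0.364, 0.931, -0.0, 0.0]
contact_force: [-0.0, 0.6, -1.9]
opening: 0.349
[ 0.5877 -0.4472  0.2   ]
pos [ 0.4502 -0.3971  0.1987] ytool 47.3 q [ 0.69  0.72 -0.07  1.7   0.07  0.72  1.41] clk 52.0
shift [-13.51, 5.64, -0.13] yaw -19.7  alt 160.3 rows>= 3
machine xy mm 18.8 -180.6
```

```bash
python3 -m inch '[[1,[-4.5,1.9,-0.2],-7],[1,[-9,3.8,-0.2],-14],[1,[-13.5,5.6,-0.2],-19.7],[1,[-13.5,5.6,-0.2],-19.7],[1,[-13.5,5.6,2],-19.7],[1,[-13.5,5.6,2],-19.7],[1,[-13.5,5.6,2],-19.7]]'; python3 place.py -173 165 140; python3 look.py w26
python3 - <<'E'
from h import *
b=viewer.snapshot("scene"); save(b[120:300,220:420],"z12",3.8)
E
```

```text
clock: 52.7
tool_pos: [0.586, -0.4469, 0.1771]
eef_rot: [0.199, 0.98, 0.001, -0.002]
contact_force: [0.2, -0.2, 0.3]
opening: 0.003
[ 0.5877 -0.4472  0.14  ]
pos [ 0.586  -0.4469  0.1771] ytool 67.0 q [ 0.66  0.93 -0.16  1.23  0.15  0.99  1.65] clk 52.7
shift [-0.18, 0.03, 3.71] yaw -0.0  alt 180.0 rows>= 1
machine xy mm 163.3 -173.3
[ 0.586  -0.4469  0.1771] 52.7 0.00311399426344387
```

View pics/w26.png

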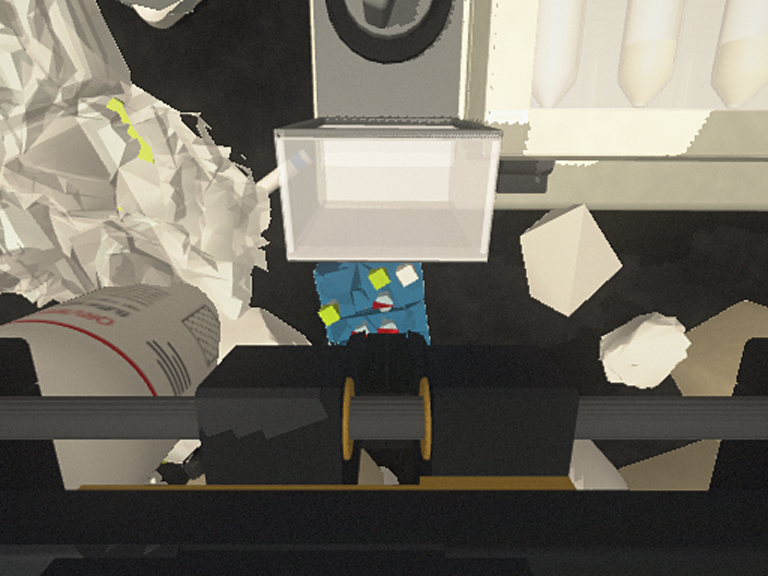

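View pics/z12.png

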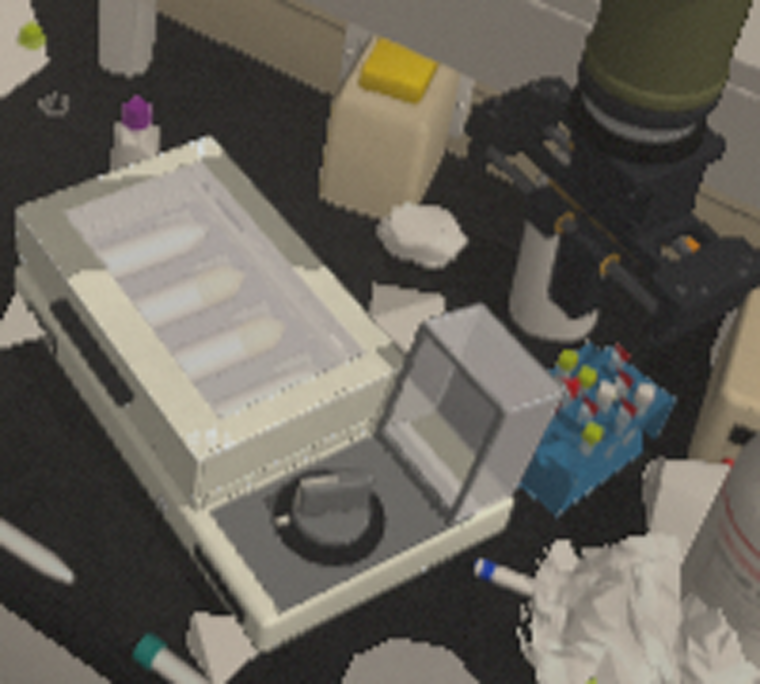

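```bash
python3 - <<'E'
from h import *
from place import m
import pickle
_,c,im=pickle.load(open("w26.pkl","rb"))
cc,sn=np.cos(m[2]),np.sin(m[2])
def mach(p): d=p[:2]-m[:2]; return np.array([cc*d[0]+sn*d[1],-sn*d[0]+cc*d[1]])*1000
for z in (.14,.145,.15): print(z,mach(onz(c,(388/1.5,262/1.5),z)).round(1),mach(onz(c,(388/1.5,128/1.5),z)).round(1))
for th in (1.65,1.7,1.75,1.8): print(th,60-108*np.cos(th)+52*np.sin(th),47+108*np.sin(th)+52*np.cos(th),"h0",60-108*np.cos(th))
R=90
for th in np.arange(1.72,-.001,-.06):
    X=60-R*np.cos(th)+52*np.sin(th)+9; Z=47+R*np.sin(th)+52*np.cos(th)+14
    print(round(th,2),round(X,1),round(Z,1),end=" | ")
E
python3 -m inch '[[1,[-0.2,0,1.5],0],[1,[-0.2,0,3],0],[1,[-0.2,0,3.8],0],[1,[-0.2,0,3.8],0],[1,[-0.2,0,3.8],0]]'; python3 place.py -173 165 140
```

```text
0.14 [ 131.5 -172.9] [  77.6 -173. ]
0.145 [ 130.5 -172.9] [  78.1 -173. ]
0.15 [ 129.5 -172.9] [  78.7 -173. ]
1.65 120.38203747073104 150.54713685507306 h0 68.54505599112726
1.7 125.48177552744502 147.39988582549933 h0 73.91520538391666
1.75 130.41784324758987 144.0016873686116 h0 79.25057401014514
1.8 135.17790303251957 140.36103521080454 h0 84.53782622685341
1.72 133.8 142.3 | 1.66 128.8 146.0 | 1.6 123.6 149.4 | 1.54 118.2 152.6 | 1.48 112.6 155.3 | 1.42 106.9 157.8 | 1.36 101.0 159.9 | 1.3 95.0 161.6 | 1.24 88.9 163.0 | 1.18 82.8 164.0 | 1.12 76.6 164.7 | 1.06 70.4 164.9 | 1.0 64.1 164.8 | 0.94 57.9 164.3 | 0.88 51.7 163.5 | 0.82 45.6 162.3 | 0.76 39.6 160.7 | 0.7 33.7 158.8 | 0.64 27.9 156.5 | 0.58 22.2 153.8 | 0.52 16.7 150.8 | 0.46 11.4 147.6 | 0.4 6.4 143.9 | 0.34 1.5 140.0 | 0.28 -3.1 135.8 | 0.22 -7.5 131.4 | 0.16 -11.6 126.7 | 0.1 -15.4 121.7 | 0.04 -18.8 116.6 | clock: 53.3
tool_pos: [0.5893, -0.4483, 0.1403]
eef_rot: [0.199, 0.98, 0.0, -0.0]
contact_force: [0.1, -0.7, -0.2]
opening: 0.007
[ 0.5877 -0.4472  0.14  ]
pos [ 0.5893 -0.4483  0.1403] ytool 67.0 q [ 0.66  0.98 -0.15  1.25  0.16  0.93  1.64] clk 53.3
shift [0.19, 0.04, 0.03] yaw 0.0  alt -180.0 rows>= 1
machine xy mm 166.9 -173.4
```

```bash
python3 -m inch '[[1,[1.5,0,0],0],[1,[2.5,0,0],0],[1,[2.9,0,-0.1],0],[1,[3.3,0,-0.2],0],[1,[3.8,0,-0.5],0],[1,[4.3,0,-0.8],0],[1,[4.8,0,-1.1],0],[1,[5.3,0,-1.4],0],[1,[5.8,0,-1.65],0],[1,[6.3,0,-1.85],0],[1,[6.8,0,-2.0],0],[1,[7.3,0,-2.15],0],[1,[7.8,0,-2.25],0],[1,[8.4,0,-2.35],0],[1,[9.0,0,-2.4],0],[1,[9.6,0,-2.45],0]]'; python3 place.py -173 70 165|tail -1;python3 look.py w27
```

```text
clock: 54.9
tool_pos: [0.5005, -0.4107, 0.1652]
eef_rot: [0.199, 0.98, 0.0, -0.0]
contact_force: [0.5, -0.9, -0.4]
opening: 0.006
machine xy mm 70.4 -173.5
[ 0.5005 -0.4107  0.1652] 54.9 0.0060743861423317065
```

View pics/w27.png

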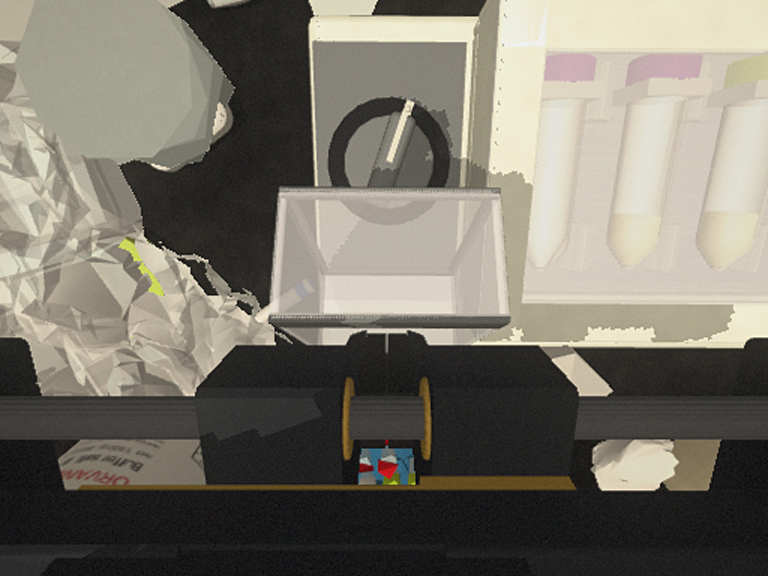

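```bash
python3 -m inch '[[1,[0.6,0,0],0],[1,[1.25,0,0.05],0],[1,[1.85,0,0.15],0],[1,[2.45,0,0.25],0],[1,[3.1,0,0.4],0],[1,[3.65,0,0.6],0],[1,[4.25,0,0.85],0],[1,[4.8,0,1.1],0],[1,[5.35,0,1.4],0],[1,[5.9,0,1.75],0],[1,[6.4,0,2.1],0],[1,[6.9,0,2.5],0],[1,[7.1,0,2.7],0],[1,[7.35,0,2.9],0],[1,[7.6,0,3.1],0],[1,[7.8,0,3.35],0],[1,[8.0,0,3.6],0],[1,[8.2,0,3.8],0],[1,[8.4,0,4.05],0],[1,[8.6,0,4.3],0]]'; python3 place.py -173 70 165|tail -1
python3 -m inch '[[1,[0.1,0,0.2],0],[1,[0.2,0,0.35],0],[1,[0.3,0,0.5],0],[1,[0.35,0,0.65],0],[1,[0.4,0,0.75],0],[1,[0.45,0,0.85],0],[1,[0.45,0,0.9],0],[1,[0.45,0,0.9],0]]'
```

```text
clock: 56.95
tool_pos: [0.4218, -0.3773, 0.122]
eef_rot: [0.199, 0.98, 0.0, 0.0]
contact_force: [0.7, -0.3, 0.3]
opening: 0.005
machine xy mm -15.0 -173.5
clock: 57.75
tool_pos: [0.4176, -0.3755, 0.1135]
eef_rot: [0.199, 0.98, -0.0, -0.0]
contact_force: [-1.5, 1.3, 4.3]
opening: 0.007
```

```bash
python3 -m inch '[[1,[0,0,0.05],0],[1,[0,0,0.1],0],[1,[0,0,0.15],0],[1,[0,0,0.15],0]]'; python3 -m inch '[[1,[0,0,-1],0],[1,[0,0,-4],0],[1,[0,0,-9],0],[1,[0,0,-13],0],[1,[0,0,-16],0],[1,[0,0,-16],0],[1,[0,0,-16],0]]'; python3 look.py w28
python3 - <<'E'
from h import *
b=viewer.snapshot("scene"); save(b[120:300,200:400],"z13",3.8)
E
```

```text
clock: 58.15
tool_pos: [0.4175, -0.3755, 0.1133]
eef_rot: [0.199, 0.98, -0.0, 0.0]
contact_force: [-3.4, 3.5, 15.7]
opening: 0.009
clock: 58.85
tool_pos: [0.4179, -0.3757, 0.272]
eef_rot: [0.199, 0.98, -0.0, 0.001]
contact_force: [-0.2, -0.0, 0.1]
opening: 0.004
[ 0.4179 -0.3757  0.272 ] 58.85 0.003947858743131051
```

View pics/w28.png

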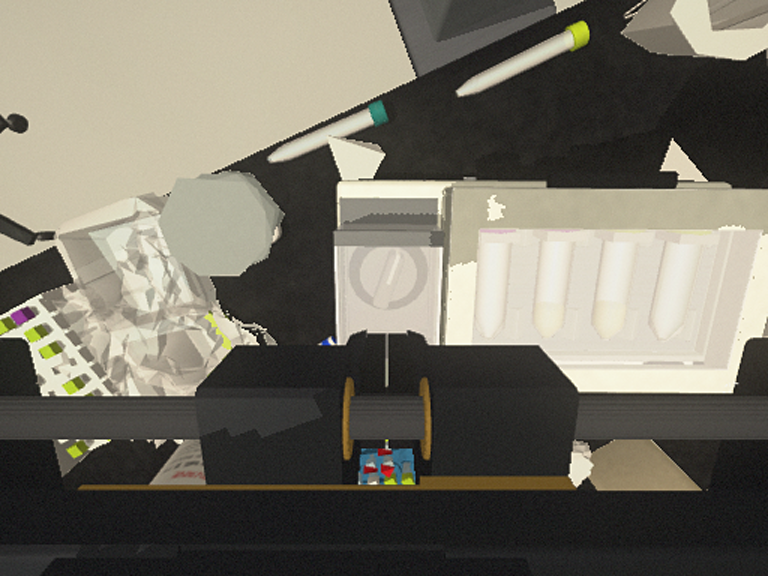

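View pics/z13.png

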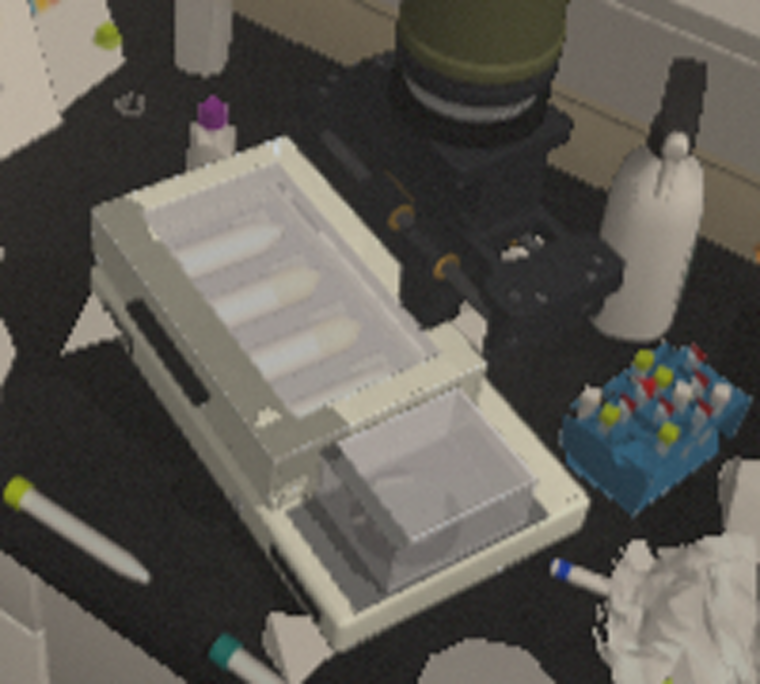

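Both lids sit flat, the four tubes show through the hood, and the thin tubes haven't moved. I'll hand the job in.

```bash
python3 -m inch '[[1,[0,0,0],0],[1,[0,0,0],0],[1,[0,0,0],0]]'; python3 -c "
from plant import r
print(r.finish_job())"
```

```text
clock: 59.25
tool_pos: [0.4175, -0.3753, 0.2709]
eef_rot: [0.199, 0.98, 0.0, -0.001]
contact_force: [-0.3, 0.3, 0.1]
opening: 0.01
the job is handed in; nothing more can be done
None
```

The incubator run is set up as asked and was handed in at about 59 s of the 210 s allowed, with the robot touching nothing.

- **Tubes:** all four thick tubes lie flat, one to a groove, and show through the closed hood. The two thin tubes were not touched.
- **Hood:** it was lowered slowly, at about 0.3 rad/s or less, until the tip stopped at the closed height of 103 mm. To confirm it was fully down I pressed with the fingertips up to about 72 N. That is under the 120 N wrist limit but harder than needed.
- **Dial:** I turned it to the mark, found it about 2° past, and trimmed it back. In the last close view before the cover went over it, pointer and mark agreed within one enlarged pixel (under 0.5°). Earlier estimates from slanted views had disagreed by up to about 0.06 rad, so I relied on the view taken straight along the pointer line.
- **Cover:** it was closed last and stopped at its closed height of 99 mm. The last pictures show it flat over the dial.

- **Machine angle:** the measured angle of the machine was about 23° clockwise in the world frame, not the 5° to 15° stated. I used the measured value, and all the placements fitted.
- **Clutter:** the glass cylinder offered no resistance when I probed it. Nor did the leaning board when I worked through where it stood. I treated the loose clutter as scenery.

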